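Open the child-resistant solvent tin in the vice

TASK

The degreasing solvent is wanted for the next weld, but its small oblong tin has been left lying on its side on the bench. Stand the tin up and let it stand by itself, then clamp it upright in the vice by its broad faces: tin down on the vice bed between the jaws, sliding jaw pushed up until the tin is held against the fixed jaw. Then press the child-resistant cap down while turning it anticlockwise, lift it off and lay it in the parts dish, leaving the open tin clamped; do not drop the tin or the cap, and leave the other things on the bench where they are.

Things in the scene. Friction and masses are not known exactly. Their poses are not given: they have to be found in the camera images.
- tin_mid (a point): Oblong solvent tin, plain bare metal with a white cap, 0.2 to 0.4 kg. Centre of its body, half-way up: 40 mm (its own x) by 56 mm (y) by 105 mm (z, from base to cap), base 52.5 mm from this point, cap's top 83 mm from it. It starts lying on a broad face (x axis vertical, 40 mm high). Stands steadily on its base.
- cap_mid (a point): White ribbed child-resistant cap, a cylinder 38 mm in diameter, 25 mm high, on the tin's axis, 70.5 mm from the tin's centre. Centre of its outer shell; z along its axis, out of the tin. 5.5 mm are clear between its lower edge and the tin's shoulder. Off the tin it is set down on its open lower edge, 12.5 mm from this point. It turns and sinks when pushed, so its yaw means little.
- tin_neck (a point): Mouth of the tin's neck, inside the cap, 70.5 mm from the tin's centre. The cap's shell sinks 1 to 3 mm on a spring (4 to 6 N) until its teeth bear, then 1.5 mm more with the seal (12 N). Unpressed it just ratchets. Pressed all along with 12 to 20 N it drives after up to 25 degrees of play; anticlockwise from above it is free after 42 more, stop at 110: turn about 80, with 0.2 Nm, then lift straight off.
- vice_seat (a point): Clamping place in the vice: the point on top of its bed (22 mm above the bench) where the centre of the tin's base ends up once clamped. x points along the slide, from the sliding jaw to the fixed jaw; z up. The fixed jaw's face is 20 mm from here along +x and 80 mm wide in y; both jaws rise 54 mm above the bed. Bolted down; blue paint and steel.
- jaw (a joint): The vice's sliding jaw, nearest the robot, in m: 0 is fully open, when the gap between the jaw faces is 75 mm; the gap is 75 mm less this value, so the 40 mm tin is clamped at 0.035. Range 0 to 0.075. It slides along the seat's +x as the value grows, with a steady drag of about 6 N, and stays where it is left.
- jaw_grip (a point): Centre of the black upright handle on the sliding jaw: 20 mm along the slide, 18 mm across, 45 mm high (top 140 mm above the bench), 46 mm behind the sliding jaw's face. Take it from above across its 18 mm width and push it along the seat's +x.
- dish_floor (a point): Centre of the inner floor, 5 mm above the bench, of the round steel parts dish, which is held fast by its magnet: floor 95 mm, rim 120 mm in diameter, rim 22 mm above the bench.
- insert_mid (a point): A bystander: steel mould insert, block 75 x 55 x 32 mm with a small raised boss (42 mm in all). This point is 16 mm above its underside.
- boss_mid (a point): A bystander: brass and steel turned part, 60 mm in diameter, 42 mm high. Its centre.
- collet_mid (a point): A bystander: steel collet on end, 34 mm in diameter, 46 mm high. Its centre, half-way up.
- spray_mid (a point): A bystander: grey spray can with a black cap, 52 mm in diameter, 156 mm high. Its centre, half-way up.
Not all that is in view belongs to the job. Leave any purple look-alike of the part that bears dish_floor alone.

How it is judged:
By the outcome, as a careful person would: the job done as asked, in the order asked, and still so for the second after the job is handed in, with the robot touching nothing.
It also fails if it takes over 72 s, if anything falls off the work surface, if the arm or the gripper's body presses on something with over 40 N, if the wrist force passes 120 N, or if a joint passes its speed limit or range.

ROBOT

A 6-joint arm with a two-finger parallel gripper is mounted at the origin on the work surface. World frame = base frame: x ahead of the robot, y to its left, z up, the work surface at z = 0. Lengths are in m, angles in rad, forces in N, time in s.
With the tool pointing down it reaches from about 0.3 to 0.875 m from the base axis. Payload 6.4 kg.
Tool frame: the origin (TCP) lies midway between the tips of the shut fingers; the grasp point (between the pads) lies 19 mm behind it; z points along the fingers, x is the direction in which the jaws open and shut, and the axes are right-handed (so a half turn about z gives the same grasp; the last joint's range is limited). The gripper opens to 85 mm and grips with 20 to 120 N. Pads are 22 mm wide; open, the fingers measure 114 mm over their backs; the gripper's body (76 mm by 85 mm) begins 54 mm behind the grasp point. The pads swing forward as they close: fully open they stand 13 mm farther back than shut.
Start: joints at [-1.388, 0.181, 1.607, -0, 1.354, -0.206], TCP at [0.218, -0.532, 0.231] pointing down, gripper open.
Joint ranges: [-2.99, 2.99], [-0.89, 2.07], [0.3, 2.58], [-1.14, 4.28], [0, 2.63], [-3.12, 3.12]. Speed limits (rad/s): [2.57, 2.57, 3.01, 3.14, 3.14, 3.14].

INTERFACE

Orientations are given as a unit quaternion [x, y, z, w].
In Python, from rig import get_state, capture, camera_info, workorder, look_for, silhouettes gives the robot as it stands.
- The arm moves only by the tool servo_tool, never from a script. Its argument "commands" is a list of rows, each a list of 2 entries, a list of its own where there are three numbers: the shift along the world's x, y, z normalised to -1 to 1, where 1 is 20 cm, then the turn, a rotation vector about the world's x, y, z normalised to -1 to 1, where 1 is pi rad. A call has exactly 10 rows; each row shifts and turns the commanded pose from where the row before left it; what a row does not reach is not made up. A row lasts 1/10 s, in which the tool goes at most 50 mm and 8.59 degrees, less where a joint would pass 70% of its speed; a pose out of reach is approached as far as the arm can. A call with a number of a shift or a turn outside -1 to 1 is refused whole. A call with a gripper value outside its range is refused whole. "claw" is the closure, from 0 (fully open) to 1 (shut), set as the call begins (left out, the last holds). The fingers move at their own pace and stop on an object; "force" is the grip in N (left out, the last holds). Time passes only in rows, so rows that do not move let the fingers close, or fill a call up. It gives the time, the measured TCP pose, the force and the opening at its end, in the units of the state.
- get_state(): the state, without advancing time (a new reading comes with each control period).
- capture(name): name is "scene" or "top"; returns the picture (420x560x3 uint8, red, green, blue); there is no depth.
- camera_info(name): a dict with "fx", "fy", "cx", "cy" (pixels), "eye" and "rotation" of the camera in the world. Camera axes: x right, y down, z forward; pixel columns grow to the right and rows downward; lengths in m; the calibration is good to about 2 mm. A picture is of the moment at which its call begins. camera_info takes no time and is no camera call.
- workorder.close_job(): hands the job in, once; it reports no verdict.
Trained networks look in the newest picture that a camera, given by its name, has taken for a name from the list of things; names that differ only in an ending like _2 or _b are one class to them, and where a whole thing is asked for, a point or a joint stands for the part that bears it (a point fixed in the world has none). Each returns a list of dicts, best first, with "confidence" (0 to 1); they miss things now and then, are a little off and sometimes report something else, mostly with a low value. They report only what shows in the picture. A call takes as long as a camera call. They do not tell look-alikes from the thing itself.
- look_for(name, camera): "bbox" ([left, top, right, bottom] as shares, 0 to 1, of the picture: columns of its width, rows of its height, round what is visible of it).
- silhouettes(name, camera): "region" (420x560 bool, what is visible of it) and "bbox" ([left, top, right, bottom] as shares, 0 to 1, of the picture: columns of its width, rows of its height, round what is visible of it).
The state is a dict: "time": time; "joints": joint angles; "dq": joint speeds; "effort": joint torques, N m; "eef_pos": TCP position; "ee_rot": TCP orientation; "force": force on the tool from outside, world axes, zero at the start; "torque": the same for the moment, N m; "finger_gap": opening from 0.0 (shut) to 1.0 (fully open).
Only numpy, scipy, OpenCV 4.12 (cv2) and the standard library are available. Lean on these libraries where they do the work, as an engineer would, in place of code of your own. Each camera call takes 0.05 s, during which the arm holds its last target.

## Working session

There is one attempt and no reset: what is moved stays moved. The work goes in short steps, Python scripts to look and compute and a tool call to move; the robot and the scene stay as the last step left them, time stands still between calls to the robot, and variables do not carry over. Pictures are saved under pics/ and viewed, and the job is handed in when it is done.

Besides the shell and the picture viewer there is one more tool, called by a JSON object that holds its "api" and its "payload", one argument or row to a line. servo_tool: Moves the arm, as the interface text tells. Scaled input: -1 to 1 covers 20 cm each way for a shift and pi rad each way for a turn. Its arguments: {"type":"object","properties":{"commands":{"type":"array"},"claw":{"type":"number"},"force":{"type":"number"}},"required":["commands"]}

```bash
ls; mkdir -p pics; python3 - <<'E'
from rig import get_state,capture,camera_info
import cv2
print(get_state())
for n in("scene","top"):
    cv2.imwrite(f"pics/{n}0.png",capture(n)[:,:,::-1]); print(n,camera_info(n))
E
```

```text
pics
{'time': 0.0, 'joints': array([-1.38836050e+00,  1.81547843e-01,  1.60800627e+00, -1.25656629e-05,
        1.35378161e+00, -2.06280765e-01]), 'dq': array([-1.91480701e-03, -9.47647748e-04,  9.11188706e-05, -4.63287573e-04,
       -1.12107247e-03, -6.81453158e-04]), 'effort': array([-7.96823824e-04, -4.44869864e+01, -3.51340413e+01, -2.31924914e-04,
        9.13056516e-03, -2.81565065e-05]), 'eef_pos': array([ 0.21784689, -0.53154361,  0.23038116]), 'ee_rot': array([ 8.30362129e-01, -5.57223451e-01, -6.13267996e-04, -6.19288001e-04]), 'force': array([ 0.08858196, -0.12797637,  0.91197868]), 'torque': array([ 0.03208185, -0.03691471, -0.00440358]), 'finger_gap': 0.9985507061510842}
scene {'fx': 483.1438384341545, 'fy': 483.1438384341545, 'cx': 272.96473682018296, 'cy': 195.60755121340299, 'eye': array([0.95706708, 0.47913766, 0.82459786]), 'rotation': array([ 0.27984742,  0.90398853, -0.30717846, -0.10065566])}
top {'fx': 416.598813820261, 'fy': 416.598813820261, 'cx': 275.62921219620284, 'cy': 200.0216191166003, 'eye': array([ 0.5740115 , -0.00479905,  0.90945284]), 'rotation': array([ 0.71148171, -0.70208257,  0.02247583, -0.01920113])}
```

View pics/scene0.png

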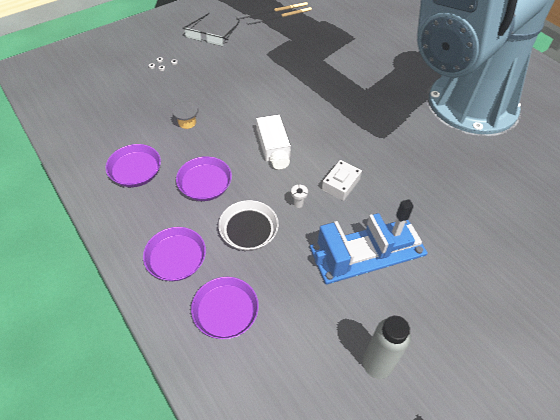

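View pics/top0.png

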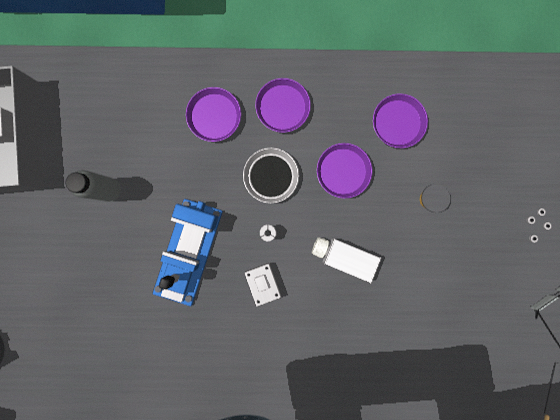

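Candidates: the tin is the white and metal oblong at top px (347,258). The only other pale block is the insert at (264,283), which is square with a boss. The dish is the steel one at (271,175). The purple ones at (214,115), (283,105), (345,170) and (401,121) are look-alikes to leave alone.

```bash
cat > h.py <<'E'
import numpy as np,cv2
from scipy.spatial.transform import Rotation as R
from rig import *
def proj(P,n):
    c=camera_info(n);p=R.from_quat(c['rotation']).inv().apply(np.atleast_2d(P)-c['eye'])
    return np.c_[c['fx']*p[:,0]/p[:,2]+c['cx'],c['fy']*p[:,1]/p[:,2]+c['cy']]
def unproj(uv,z,n):
    c=camera_info(n);uv=np.atleast_2d(uv)
    d=R.from_quat(c['rotation']).apply(np.c_[(uv[:,0]-c['cx'])/c['fx'],(uv[:,1]-c['cy'])/c['fy'],np.ones(len(uv))])
    return c['eye']+d*((z-c['eye'][2])/d[:,2])[:,None]
def crop(n,box,f,name,im=None):
    im=capture(n) if im is None else im
    a,b,c,d=box
    cv2.imwrite(name,cv2.resize(im[b:d,a:c,::-1],None,fx=f,fy=f,interpolation=cv2.INTER_CUBIC))
E
python3 - <<'E'
from h import *
a=capture("top");b=capture("scene")
crop("top",(300,225,400,295),6,"pics/tin_t.png",a);crop("scene",(240,105,310,175),8,"pics/tin_s.png",b)
crop("top",(140,190,240,315),4.8,"pics/v_t.png",a);crop("scene",(300,190,440,290),5,"pics/v_s.png",b)
for n in("tin_mid","cap_mid","jaw","dish_floor","jaw_grip","insert_mid","collet_mid","spray_mid"):
  for cam in("top","scene"):
    for s in silhouettes(n,cam)[:3]:
        m=s['region'].astype(np.uint8); ys,xs=np.nonzero(m)
        if len(xs)==0: continue
        print(n,cam,round(s['confidence'],2),len(xs),xs.mean().round(1),ys.mean().round(1),np.round(np.array(s['bbox'])*[560,420,560,420],1),cv2.minAreaRect(np.c_[xs,ys].astype(np.float32)))
print(get_state()['time'])
E
```

```text
tin_mid top 0.96 1461 350.7 260.7 [322.7 240.7 382.  285.2] ((350.889404296875, 260.6376647949219), (53.93992233276367, 27.843090057373047), 22.833654403686523)
tin_mid top 0.21 660 434.9 198.5 [422.3 185.  448.5 214.7] ((434.5, 198.5), (27.0, 29.0), 90.0)
tin_mid scene 0.66 1034 272.0 135.9 [257.  115.1 289.7 162.9] ((272.7062072753906, 136.70709228515625), (43.62691879272461, 27.85055160522461), 75.3791275024414)
cap_mid top 0.58 216 319.8 247.4 [316.  240.5 331.6 255.3] ((319.8500061035156, 247.45004272460938), (13.281564712524414, 17.39252471923828), 18.434947967529297)
cap_mid top 0.21 4219 186.5 251.2 [152.8 199.7 224.  306.2] ((185.33245849609375, 250.79458618164062), (46.39204788208008, 103.07711029052734), 17.102725982666016)
cap_mid scene 0.8 295 278.8 159.1 [266.8 147.7 287.9 171.7] ((278.5500183105469, 159.14999389648438), (18.973661422729492, 18.024978637695312), 71.56504821777344)
jaw top 0.61 1464 351.1 260.5 [325.2 238.5 380.7 282.9] ((350.90234375, 260.3343200683594), (54.384620666503906, 27.76923370361328), 22.61986541748047)
jaw scene 0.68 1654 390.1 231.1 [363.2 2
[... 1421 characters left out ...]
39)
insert_mid scene 0.53 297 298.2 194.7 [290.5 184.6 305.5 208.5] ((298.5, 195.5), (23.0, 15.0), 90.0)
collet_mid top 0.45 206 267.2 233.2 [261.6 221.4 277.4 240.2] ((267.10003662109375, 233.2000274658203), (15.652474403381348, 15.205260276794434), 63.43495178222656)
collet_mid scene 0.6 276 298.2 195.0 [288.5 185.1 303.3 206.8] ((298.5, 196.0), (22.0, 15.0), 90.0)
spray_mid top 0.77 1223 92.7 186.6 [ 65.4 171.9 119.6 202.8] ((93.04615783691406, 185.63079833984375), (54.82334899902344, 27.53571128845215), 7.125016689300537)
spray_mid scene 0.59 2019 386.1 346.5 [359.9 316.5 411.9 376.1] ((386.10003662109375, 346.800048828125), (36.671512603759766, 65.74039459228516), 26.56505012512207)
1.0
```

View pics/tin_t.png

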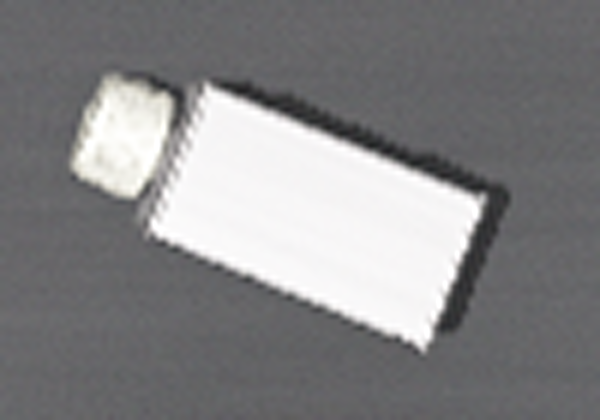

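View pics/tin_s.png

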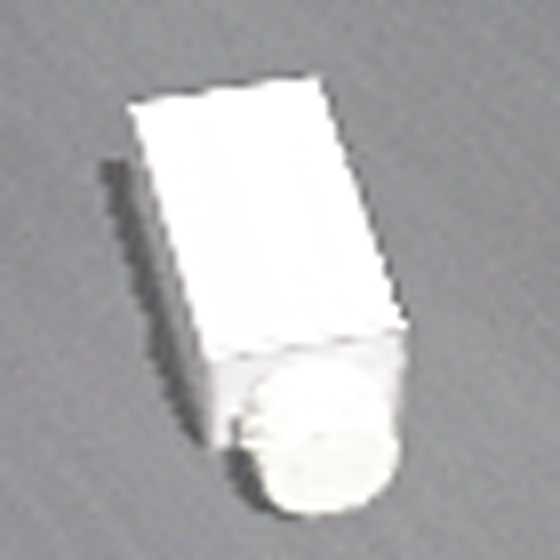

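View pics/v_t.png

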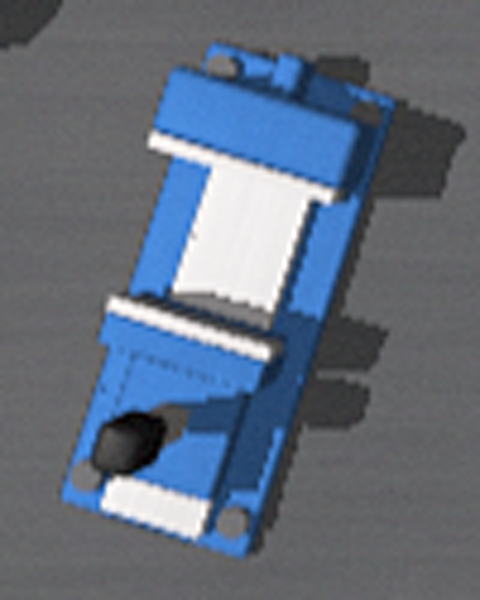

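View pics/v_s.png

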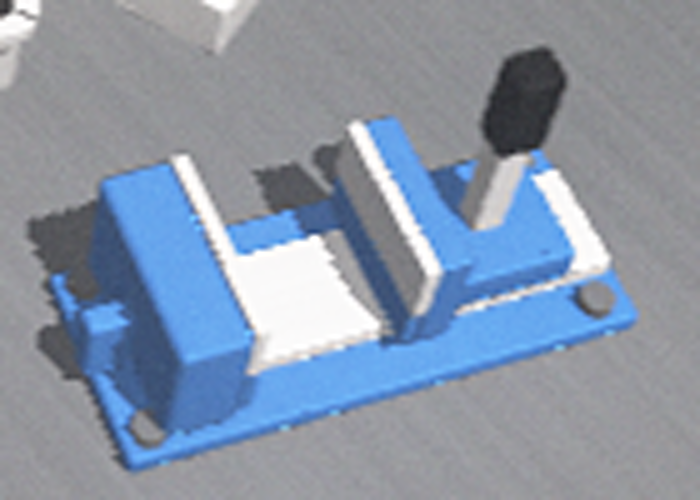

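Tin crop: broad face up, corners clear, cap toward upper-left (px ~320,247). Vice crop: fixed jaw at the top, black handle at (167,282).

```bash
python3 - <<'E'
from h import *
def px(p,f,o): return (np.array(p,float)+.5)/f-.5+np.array(o)
t=unproj(px([(207,84),(148,235),(487,197),(427,350)],6,(300,225)),.04,"top")
s=unproj(px([(407,328),(210,355),(318,78),(130,104)],8,(240,105)),.04,"scene")
for q in(t,s):
    print(q[:,:2].round(4).tolist()); print("c",q.mean(0).round(4)); a=(q[0]+q[1]-q[2]-q[3]);print("ax",np.degrees(np.arctan2(a[1],a[0])),np.linalg.norm(a)/2, np.linalg.norm(q[0]-q[1]))
    b=q[1]-q[0]; print(np.degrees(np.arctan2(b[1],b[0])))
vt=unproj(px([(148,147),(333,205),(110,297),(287,347)],4.8,(140,190)),.076,"top")
vs=unproj(px([(189,155),(268,338),(350,122),(432,283)],5,(300,190)),.076,"scene")
for q in(vt,vs):
    print(q[:,:2].round(4).tolist(),np.linalg.norm(q[0]-q[1]),np.linalg.norm(q[2]-q[3]))
    for i in(0,2):
        b=q[i]-q[i+1];print(np.degrees(np.arctan2(b[1],b[0]))-90,q[i:i+2].mean(0))
print("handle top",unproj(px([(122,440)],4.8,(140,190)),.14,"top"),unproj(px([(532,70)],5,(300,190)),.14,"scene"))
for n,z,uv in(("top",.022,(271.5,175.5)),("scene",.022,(249,224.5)),):
    print("dish",unproj([uv],z,n))
E
```

```text
[[0.5466, -0.1312], [0.4944, -0.111], [0.5089, -0.2283], [0.4562, -0.2075]]
c [ 0.5015 -0.1695  0.04  ]
ax 68.61057042573907 0.10398542870493292 0.05599734482747486
158.91474789629157
[[0.4935, -0.1102], [0.5448, -0.1325], [0.4559, -0.2071], [0.508, -0.2289]]
c [ 0.5006 -0.1697  0.04  ]
ax 68.90938460432429 0.10357395113161544 0.055937758462224256
-23.45166769756857
[[0.58, 0.2011], [0.557, 0.1237], [0.5178, 0.215], [0.4982, 0.1413]] 0.08075606711353037 0.07625452496204395
-16.57704141384538 [0.56848312 0.16236478 0.076     ]
-14.908510243127623 [0.50798212 0.17819303 0.076     ]
[[0.5554, 0.1242], [0.5825, 0.2018], [0.4948, 0.1469], [0.5181, 0.2178]] 0.08225727364017245 0.074725628649349
-199.24606600695247 [0.56893597 0.1630053  0.076     ]
-198.22789085989024 [0.50645523 0.18235151 0.076     ]
handle top [[0.46806003 0.19201971 0.14      ]] [[0.4655443  0.19456865 0.14      ]]
dish [[0.67888872 0.00096682 0.022     ]]
dish [[0.6793675  0.00611729 0.022     ]]
```

```bash
cat >> h.py <<'E'
def ori(yaw,tilt):
    # tool x at world yaw(deg), tilt about tool x (deg, + toward x cross -z)
    return R.from_euler('z',yaw,degrees=True)*R.from_euler('x',180+tilt,degrees=True)
def plan(pos,yaw,tilt,n=10,p0=None,r0=None):
    s=get_state(); p0=s['eef_pos'] if p0 is None else p0; r0=R.from_quat(s['ee_rot']) if r0 is None else r0
    d=(np.array(pos)-p0); rv=(ori(yaw,tilt)*r0.inv()).as_rotvec()
    print("tot",d.round(4),np.degrees(rv).round(1)," row:",(d/.2/n).round(4).tolist(),(rv/np.pi/n).round(4).tolist(),"mm/row",np.linalg.norm(d)*1000/n,"deg/row",np.degrees(np.linalg.norm(rv))/n)
def st():
    s=get_state();r=R.from_quat(s['ee_rot']).as_matrix()
    print('t',round(s['time'],2),'p',s['eef_pos'].round(4),'x',r[:,0].round(3),'z',r[:,2].round(3),'q',s['joints'].round(3),'F',s['force'].round(1),'T',s['torque'].round(2),'gap',round(s['finger_gap'],3))
    open('log.txt','a').write(repr((s['joints'].tolist(),s['eef_pos'].tolist(),s['ee_rot'].tolist()))+'\n')
E
python3 - <<'E'
from h import *
st(); print(R.from_quat(get_state()['ee_rot']).as_matrix().round(3))
plan((.501,-.169,.11),-21.3,-30)
# bystanders
for n,uv,z in(("collet",(267.5,233),.046),("insert",(263,284),.035),("spray",(78,183),.156)):print(n,unproj([uv],z,"top"))
E
```

```text
t 1.0 p [ 0.218  -0.5321  0.2313] x [ 0.379 -0.925  0.   ] z [ 0. -0. -1.] q [-1.388  0.181  1.607  0.     1.354 -0.206] F [-0.  -0.3  0.6] T [-0.01 -0.03 -0.01] gap 1.0
[[ 0.379 -0.925  0.   ]
 [-0.925 -0.379 -0.   ]
 [ 0.    -0.    -1.   ]]
tot [ 0.283   0.3631 -0.1213] [-22.   21.6  45.3]  row: [0.1415, 0.1816, -0.0607] [-0.0122, 0.012, 0.0252] mm/row 47.608962741753416 deg/row 5.481817807784117
collet [[0.55651085 0.00743508 0.046     ]]
insert [[0.45052398 0.01542822 0.035     ]]
spray [[0.64457661 0.35044409 0.156     ]]
```

{"api": "servo_tool", "payload": {
  "commands": [
    [[0.1415, 0.1816, -0.0607], [-0.0122, 0.012, 0.0252]],
    [[0.1415, 0.1816, -0.0607], [-0.0122, 0.012, 0.0252]],
    [[0.1415, 0.1816, -0.0607], [-0.0122, 0.012, 0.0252]],
    [[0.1415, 0.1816, -0.0607], [-0.0122, 0.012, 0.0252]],
    [[0.1415, 0.1816, -0.0607], [-0.0122, 0.012, 0.0252]],
    [[0.1415, 0.1816, -0.0607], [-0.0122, 0.012, 0.0252]],
    [[0.1415, 0.1816, -0.0607], [-0.0122, 0.012, 0.0252]],
    [[0.1415, 0.1816, -0.0607], [-0.0122, 0.012, 0.0252]],
    [[0.1415, 0.1816, -0.0607], [-0.0122, 0.012, 0.0252]],
    [[0.1415, 0.1816, -0.0607], [-0.0122, 0.012, 0.0252]]
  ],
  "claw": 0,
  "force": 60
}}

```text
time: 2.0
eef_pos: [0.5024, -0.1672, 0.1099]
ee_rot: [0.949, -0.177, -0.047, 0.255]
force: [0.7, -0.9, 0.2]
finger_gap: 1.001
```

```bash
python3 - <<'E'
from h import *
st(); plan((.501,-.169,.009),-21.3,-30,8)
E
```

```text
t 2.0 p [ 0.5024 -0.1672  0.1099] x [ 0.933 -0.359  0.001] z [-0.18  -0.468 -0.865] q [-0.244  0.352  1.761 -0.572  1.166  0.392] F [ 0.7 -0.9  0.2] T [ 0.17 -0.07  0.01] gap 1.001
tot [-0.0014 -0.0018 -0.1009] [ 0.1 -0.  -0.2]  row: [-0.0009, -0.0011, -0.0631] [0.0001, -0.0, -0.0002] mm/row 12.61401772471277 deg/row 0.031913808160904146
```

{"api": "servo_tool", "payload": {
  "commands": [
    [[-0.001, -0.001, -0.08], [0, 0, 0]],
    [[-0.001, -0.001, -0.08], [0, 0, 0]],
    [[-0.001, -0.001, -0.08], [0, 0, 0]],
    [[-0.001, -0.001, -0.08], [0, 0, 0]],
    [[-0.001, -0.001, -0.08], [0, 0, 0]],
    [[0, 0, -0.05], [0, 0, 0]],
    [[0, 0, -0.035], [0, 0, 0]],
    [[0, 0, -0.02], [0, 0, 0]],
    [[0, 0, 0], [0, 0, 0]],
    [[0, 0, 0], [0, 0, 0]]
  ]
}}

```text
time: 3.0
eef_pos: [0.5004, -0.17, 0.0093]
ee_rot: [0.949, -0.178, -0.047, 0.254]
force: [-0.4, 0.2, -0.6]
finger_gap: 1.0
```

```bash
python3 - <<'E'
from h import *
st()
b=capture("scene");crop("scene",(220,80,340,190),5,"pics/g1.png",b)
E
```

```text
t 3.0 p [ 0.5004 -0.17    0.0093] x [ 0.932 -0.363  0.001] z [-0.181 -0.466 -0.866] q [-0.251  0.525  1.776 -0.627  1.008  0.508] F [-0.4  0.2 -0.6] T [ 0.21 -0.1   0.05] gap 1.0
```

View pics/g1.png

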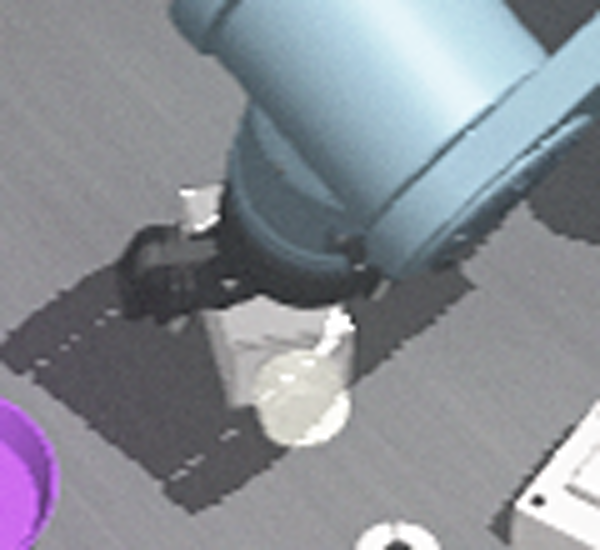

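The fingers straddle the tin body with the cap free beside them, so I'll close.

{"api": "servo_tool", "payload": {
  "commands": [
    [[0, 0, 0], [0, 0, 0]],
    [[0, 0, 0], [0, 0, 0]],
    [[0, 0, 0], [0, 0, 0]],
    [[0, 0, 0], [0, 0, 0]],
    [[0, 0, 0], [0, 0, 0]],
    [[0, 0, 0], [0, 0, 0]],
    [[0, 0, 0], [0, 0, 0]],
    [[0, 0, 0], [0, 0, 0]],
    [[0, 0, 0], [0, 0, 0]],
    [[0, 0, 0], [0, 0, 0]]
  ],
  "claw": 1,
  "force": 70
}}

```text
time: 4.05
eef_pos: [0.5009, -0.1699, 0.0097]
ee_rot: [0.949, -0.178, -0.047, 0.254]
force: [1.6, 2.8, 6.0]
finger_gap: 0.645
```

```bash
python3 - <<'E'
from h import *
from scipy.optimize import least_squares
st()
L=[eval(l) for l in open('log.txt')]
def fk(q,p):
    d1,e,a1,a2,a3,a4,d6=p
    Rz=lambda a:R.from_euler('z',a);Ry=lambda a:R.from_euler('y',a)
    A=Rz(q[0]);P=A.apply([a1,e,d1]);A=A*Ry(q[1]);P=P+A.apply([0,0,a2]);A=A*Ry(q[2]);P=P+A.apply([-a3,0,0])
    P=P+A.apply([0,0,a4]);A=A*Rz(q[3])*Ry(q[4])*Rz(q[5]);return P+A.apply([0,0,d6]),A
f=lambda p:np.concatenate([fk(q,p)[0]-x for q,x,_ in L]+[1e-3*(p-p0)])
p0=np.array([.4,.1,0,.4,0,.4,.25])
r=least_squares(f,p0);print(r.x.round(4),np.abs(r.fun[:-7]).max())
q,x,o=L[-1];print(fk(q,r.x)[1].as_matrix().round(3),R.from_quat(o).as_matrix().round(3))
E
```

```text
t 4.05 p [ 0.5009 -0.1699  0.0097] x [ 0.932 -0.363  0.002] z [-0.18  -0.466 -0.866] q [-0.25   0.525  1.776 -0.627  1.008  0.508] F [1.6 2.8 6. ] T [ 0.27  0.06 -0.04] gap 0.645
[ 0.3134  0.1178  0.      0.4381 -0.0854  0.5145  0.3189] 2.5889659864830605e-06
[[-0.932  0.315 -0.18 ]
 [ 0.363  0.807 -0.466]
 [-0.002 -0.5   -0.866]] [[ 0.932 -0.315 -0.18 ]
 [-0.363 -0.807 -0.466]
 [ 0.002  0.5   -0.866]]
```

```bash
cat >> h.py <<'E'
from scipy.optimize import least_squares
KP=np.array([.3134,.1178,0,.4381,-.0854,.5145,.3189])
def fk(q,p=KP):
    d1,e,a1,a2,a3,a4,d6=p
    Rz=lambda a:R.from_euler('z',a);Ry=lambda a:R.from_euler('y',a)
    A=Rz(q[0]);P=A.apply([a1,e,d1]);A=A*Ry(q[1]);P=P+A.apply([0,0,a2]);A=A*Ry(q[2]);P=P+A.apply([-a3,0,0])
    P=P+A.apply([0,0,a4]);A=A*Rz(q[3])*Ry(q[4])*Rz(q[5]+np.pi);return P+A.apply([0,0,d6]),A
def ik(pos,yaw,tilt,q0):
    T=ori(yaw,tilt)
    f=lambda q:np.r_[(fk(q)[0]-pos)*5,(T*fk(q)[1].inv()).as_rotvec()]
    r=least_squares(f,q0);return r.x,np.abs(r.fun).max()
E
python3 - <<'E'
from h import *
s=get_state();q=s['joints'];p=s['eef_pos']
print(fk(q)[0]-p)
for t in range(-30,61,10):
    q,e=ik(p+[0,0,.08],-21.3,t,q);print(t,q.round(2),round(e,5))
for z in(.1,.07,.0525):
    q,e=ik([.505,-.160,z],-21.3,60,q);print(z,q.round(2),round(e,5))
E
```

```text
[ 1.60317320e-05 -4.10173226e-06 -1.19935965e-05]
-30 [-0.25  0.38  1.77 -0.58  1.13  0.41] 0.0
-20 [-0.34  0.32  1.8  -0.4   1.07  0.23] 0.0
-10 [-0.45  0.27  1.82 -0.2   1.04  0.03] 0.0
0 [-0.55  0.26  1.83 -0.    1.05 -0.18] 0.0
10 [-0.66  0.26  1.83  0.19  1.1  -0.37] 0.0
20 [-0.75  0.3   1.82  0.35  1.18 -0.54] 0.0
30 [-0.84  0.36  1.81  0.49  1.27 -0.68] 0.0
40 [-0.91  0.44  1.78  0.6   1.38 -0.8 ] 0.0
50 [-0.97  0.53  1.74  0.69  1.49 -0.89] 0.0
60 [-1.02  0.64  1.7   0.76  1.6  -0.96] 0.0
0.1 [-1.    0.61  1.71  0.77  1.61 -0.94] 0.0
0.07 [-1.    0.67  1.7   0.77  1.57 -0.97] 0.0
0.0525 [-1.    0.7   1.69  0.77  1.55 -0.99] 0.0
```

{"api": "servo_tool", "payload": {
  "commands": [
    [[0, 0, 0.08], [0, 0, 0]],
    [[0, 0, 0.15], [0, 0, 0]],
    [[0, 0, 0.17], [0, 0, 0]],
    [[0, 0, 0], [0.0388, -0.0151, 0]],
    [[0, 0, 0], [0.0388, -0.0151, 0]],
    [[0, 0, 0], [0.0388, -0.0151, 0]],
    [[0, 0, 0], [0.0388, -0.0151, 0]],
    [[0, 0, 0], [0.0388, -0.0151, 0]],
    [[0, 0, 0], [0.0388, -0.0151, 0]],
    [[0, 0, 0], [0.0388, -0.0151, 0]]
  ]
}}

```text
time: 5.05
eef_pos: [0.4999, -0.1701, 0.0893]
ee_rot: [0.964, -0.181, 0.037, -0.194]
force: [-0.3, -0.5, -3.4]
finger_gap: 0.645
```

{"api": "servo_tool", "payload": {
  "commands": [
    [[0, 0, 0], [0.0388, -0.0151, 0]],
    [[0, 0, 0], [0.0388, -0.0151, 0]],
    [[0, 0, 0], [0.0388, -0.0151, 0]],
    [[0, 0, 0], [0.0388, -0.0151, 0]],
    [[0, 0, 0], [0.0388, -0.0151, 0]],
    [[0, 0, -0.04], [0, 0, 0]],
    [[0, 0, -0.04], [0, 0, 0]],
    [[0, 0, -0.03], [0, 0, 0]],
    [[0, 0, 0], [0, 0, 0]],
    [[0, 0, 0], [0, 0, 0]]
  ]
}}

```text
time: 6.05
eef_pos: [0.5004, -0.1695, 0.0675]
ee_rot: [0.852, -0.159, 0.092, -0.49]
force: [1.2, -0.8, -2.7]
finger_gap: 0.645
```

```bash
python3 - <<'E'
from h import *
st()
b=capture("scene");a=capture("top");crop("scene",(200,60,350,180),5,"pics/g2.png",b);crop("top",(290,210,410,310),6,"pics/g2t.png",a)
E
```

```text
t 6.05 p [ 0.5004 -0.1695  0.0675] x [ 0.933 -0.361  0.001] z [ 0.313  0.806 -0.502] q [-1.019  0.676  1.69   0.76   1.578 -0.981] F [ 1.2 -0.8 -2.7] T [-0.68  0.24 -0.04] gap 0.645
```

View pics/g2.png

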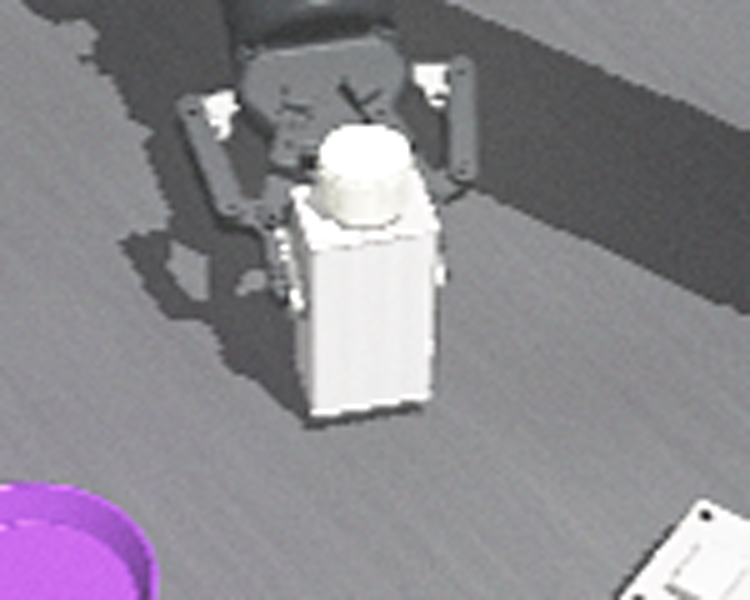

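View pics/g2t.png

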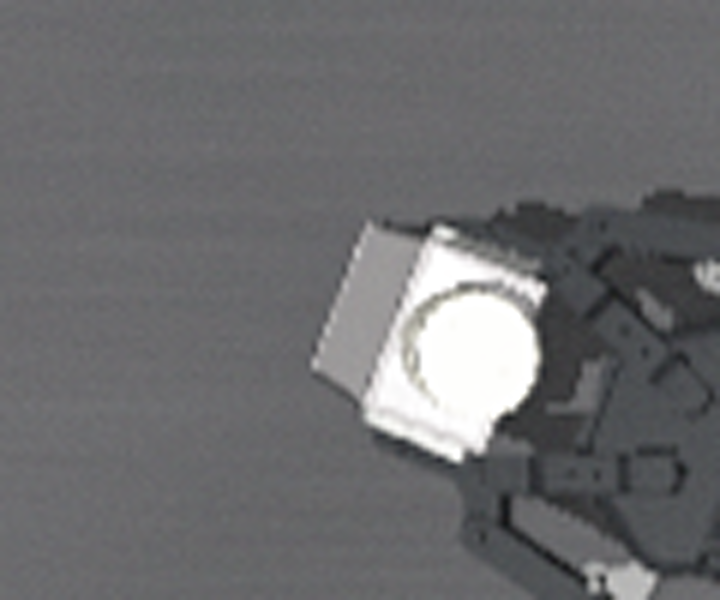

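The tin is upright in hand, with its base about 15 mm off the bench.

{"api": "servo_tool", "payload": {
  "commands": [
    [[0, 0, -0.03], [0, 0, 0]],
    [[0, 0, -0.02], [0, 0, 0]],
    [[0, 0, -0.01], [0, 0, 0]],
    [[0, 0, -0.005], [0, 0, 0]],
    [[0, 0, -0.0025], [0, 0, 0]],
    [[0, 0, -0.0025], [0, 0, 0]],
    [[0, 0, -0.0025], [0, 0, 0]],
    [[0, 0, 0], [0, 0, 0]],
    [[0, 0, 0], [0, 0, 0]],
    [[0, 0, 0], [0, 0, 0]]
  ]
}}

```text
time: 7.15
eef_pos: [0.5, -0.1699, 0.0525]
ee_rot: [0.851, -0.16, 0.092, -0.491]
force: [-0.1, 0.5, -2.5]
finger_gap: 0.646
```

```bash
python3 - <<'E'
from h import *
st()
E
```

```text
t 7.15 p [ 0.5    -0.1699  0.0525] x [ 0.932 -0.362 -0.   ] z [ 0.314  0.807 -0.501] q [-1.021  0.707  1.684  0.76   1.562 -0.996] F [-0.1  0.5 -2.5] T [-0.72  0.29  0.  ] gap 0.646
```

{"api": "servo_tool", "payload": {
  "commands": [
    [[0, 0, -0.0025], [0, 0, 0]],
    [[0, 0, -0.0025], [0, 0, 0]],
    [[0, 0, -0.0025], [0, 0, 0]],
    [[0, 0, -0.0025], [0, 0, 0]],
    [[0, 0, 0], [0, 0, 0]],
    [[0, 0, 0], [0, 0, 0]],
    [[0, 0, 0], [0, 0, 0]],
    [[0, 0, 0], [0, 0, 0]],
    [[0, 0, 0], [0, 0, 0]],
    [[0, 0, 0], [0, 0, 0]]
  ]
}}

```text
time: 8.15
eef_pos: [0.5, -0.17, 0.0522]
ee_rot: [0.851, -0.159, 0.092, -0.492]
force: [-4.4, -1.8, 9.6]
finger_gap: 0.645
```

```bash
python3 - <<'E'
from h import *
st()
E
```

```text
t 8.15 p [ 0.5    -0.17    0.0522] x [ 0.932 -0.362  0.001] z [ 0.314  0.808 -0.499] q [-1.022  0.709  1.682  0.761  1.564 -0.998] F [-4.4 -1.8  9.6] T [0.57 0.09 0.5 ] gap 0.645
```

{"api": "servo_tool", "payload": {
  "commands": [
    [[0, 0, 0], [0, 0, 0]],
    [[0, 0, 0], [0, 0, 0]],
    [[0, 0, 0], [0, 0, 0]],
    [[0, 0, 0], [0, 0, 0]],
    [[0, 0, 0], [0, 0, 0]],
    [[0, 0, 0], [0, 0, 0]],
    [[-0.016, -0.04, 0.025], [0, 0, 0]],
    [[-0.016, -0.04, 0.025], [0, 0, 0]],
    [[-0.03, -0.08, 0.05], [0, 0, 0]],
    [[-0.03, -0.08, 0.05], [0, 0, 0]]
  ],
  "claw": 0
}}

```text
time: 9.15
eef_pos: [0.4811, -0.2196, 0.0814]
ee_rot: [0.851, -0.16, 0.092, -0.491]
force: [-0.9, -0.7, 0.1]
finger_gap: 1.001
```

```bash
python3 - <<'E'
from h import *
st()
q=get_state()['joints']
plan((.5-.07,-.17-.13,.22),68.7-90,30)
E
```

```text
t 9.15 p [ 0.4811 -0.2196  0.0814] x [ 0.932 -0.363  0.   ] z [ 0.314  0.806 -0.501] q [-1.091  0.687  1.627  0.711  1.652 -0.982] F [-0.9 -0.7  0.1] T [-0.44  0.13  0.  ] gap 1.001
tot [-0.0511 -0.0804  0.1386] [-27.9  10.9  -0. ]  row: [-0.0256, -0.0402, 0.0693] [-0.0155, 0.006, -0.0] mm/row 16.815263918126234 deg/row 2.9922913738406614
```

```bash
python3 - <<'E'
from h import *
b=capture("scene");a=capture("top");crop("scene",(200,60,350,180),5,"pics/g3.png",b);crop("top",(290,210,410,310),6,"pics/g3t.png",a)
E
```

```text
(no output)
```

View pics/g3.png

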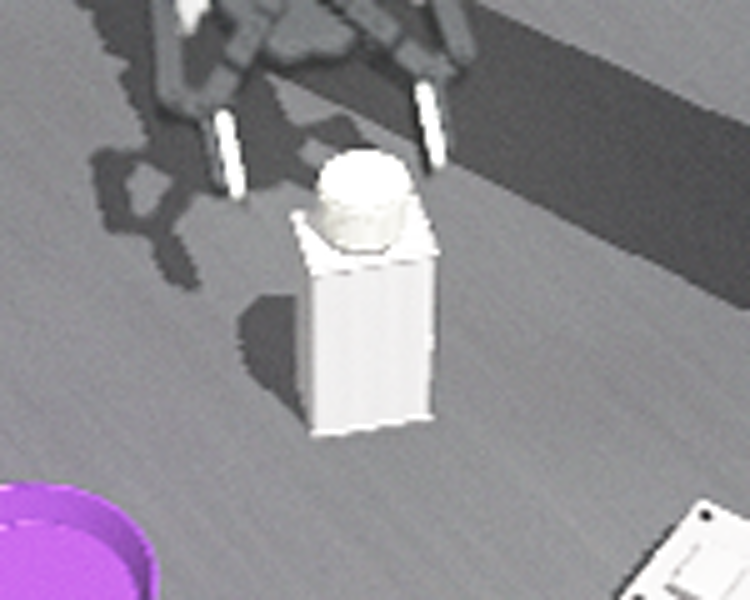

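View pics/g3t.png

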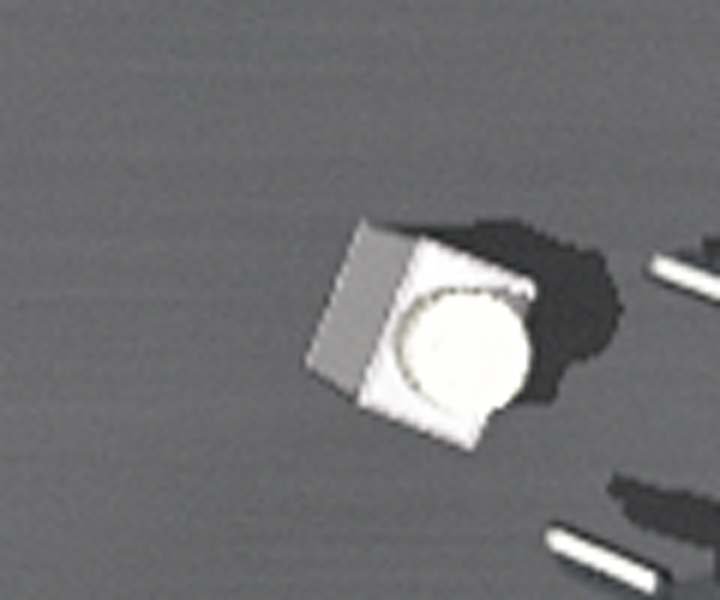

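The tin stands by itself. I'll locate it from the shoulder corners and the cap.

```bash
python3 - <<'E'
from h import *
def px(p,f,o): return (np.array(p,float)+.5)/f-.5+np.array(o)
q=unproj(px([(420,238),(537,288),(473,450),(358,403)],6,(290,210)),.105,"top");print(q[:,:2].round(4).tolist(),q.mean(0).round(4))
for i,j in((0,1),(3,2),(0,3),(1,2)):
    d=q[j]-q[i];print(np.linalg.norm(d).round(4),np.degrees(np.arctan2(d[1],d[0])).round(1))
print(unproj(px([(465,350)],6,(290,210)),.1355,"top"),unproj(px([(365,183)],5,(200,60)),.1355,"scene"))
s=unproj(px([(433,252),(316,275),(295,216)],5,(200,60)),.105,"scene");print("s",s.round(4),((s[0]+s[2])/2).round(4))
d=s[1]-s[0];print(np.degrees(np.arctan2(d[1],d[0])))
E
```

```text
[[0.5289, -0.1709], [0.5134, -0.2084], [0.4618, -0.1879], [0.4762, -0.1511]] [ 0.4951 -0.1796  0.105 ]
0.0406 -112.4
0.0395 -111.4
0.0562 159.4
0.0555 158.3
[[ 0.49648402 -0.17848547  0.1355    ]] [[ 0.49640342 -0.17783696  0.1355    ]]
s [[ 0.4771 -0.1531  0.105 ]
 [ 0.5275 -0.1695  0.105 ]
 [ 0.5141 -0.2061  0.105 ]] [ 0.4956 -0.1796  0.105 ]
-18.029649948468
```

{"api": "servo_tool", "payload": {
  "commands": [
    [[0, 0, 0.16], [-0.0311, 0.0121, 0]],
    [[0, 0, 0.16], [-0.0311, 0.0121, 0]],
    [[0, 0, 0.16], [-0.0311, 0.0121, 0]],
    [[0, 0, 0.16], [-0.0311, 0.0121, 0]],
    [[0, 0, 0.1], [-0.0311, 0.0121, 0]],
    [[0.015, 0.0406, 0], [-0.0311, 0.0121, 0]],
    [[0.015, 0.0406, 0], [-0.0311, 0.0121, 0]],
    [[0.015, 0.0406, 0], [-0.0311, 0.0121, 0]],
    [[0.015, 0.0406, 0], [-0.0311, 0.0121, 0]],
    [[0.015, 0.0406, 0], [-0.0311, 0.0121, 0]]
  ]
}}

```text
time: 10.25
eef_pos: [0.4967, -0.1772, 0.2293]
ee_rot: [0.983, -0.185, 0.0, 0.003]
force: [-0.2, -0.0, -0.6]
finger_gap: 1.0
```

```bash
python3 - <<'E'
from h import *
st(); plan((.496,-.179,.07),-21.3,0,8)
E
```

```text
t 10.25 p [ 0.4967 -0.1772  0.2293] x [ 0.932 -0.363  0.002] z [-0.001 -0.006 -1.   ] q [-0.564  0.075  1.729 -0.006  1.334 -0.191] F [-0.2 -0.  -0.6] T [-0.01 -0.04  0.01] gap 1.0
tot [-0.0007 -0.0018 -0.1593] [ 0.4 -0.  -0. ]  row: [-0.0005, -0.0011, -0.0995] [0.0003, -0.0, -0.0] mm/row 19.908779930519263 deg/row 0.04653267240872887
```

{"api": "servo_tool", "payload": {
  "commands": [
    [[0, 0, -0.12], [0, 0, 0]],
    [[0, 0, -0.12], [0, 0, 0]],
    [[0, 0, -0.12], [0, 0, 0]],
    [[0, 0, -0.12], [0, 0, 0]],
    [[0, 0, -0.12], [0, 0, 0]],
    [[0, 0, -0.1], [0, 0, 0]],
    [[0, 0, -0.06], [0, 0, 0]],
    [[0, 0, -0.035], [0, 0, 0]],
    [[0, 0, 0], [0, 0, 0]],
    [[0, 0, 0], [0, 0, 0]]
  ]
}}

```text
time: 11.25
eef_pos: [0.4971, -0.1777, 0.0702]
ee_rot: [0.983, -0.185, 0.0, 0.001]
force: [-0.5, 0.2, 0.0]
finger_gap: 1.007
```

{"api": "servo_tool", "payload": {
  "commands": [
    [[0, 0, 0], [0, 0, 0]],
    [[0, 0, 0], [0, 0, 0]],
    [[0, 0, 0], [0, 0, 0]],
    [[0, 0, 0], [0, 0, 0]],
    [[0, 0, 0], [0, 0, 0]],
    [[0, 0, 0], [0, 0, 0]],
    [[0, 0, 0], [0, 0, 0]],
    [[0, 0, 0], [0, 0, 0]],
    [[0, 0, 0], [0, 0, 0]],
    [[0, 0, 0], [0, 0, 0]]
  ],
  "claw": 1,
  "force": 70
}}

```text
time: 12.25
eef_pos: [0.4973, -0.1777, 0.0705]
ee_rot: [0.983, -0.184, 0.001, 0.001]
force: [-0.3, 0.4, 5.4]
finger_gap: 0.644
```

```bash
python3 - <<'E'
from h import *
st()
q=get_state()['joints']
# vice
yv=-17.2; v=np.array([np.cos(np.radians(yv)),np.sin(np.radians(yv))]); face=np.array([.5687,.1627]); seat=face-.02*v
print("seat",seat,v)
tgt=seat-.003*v; print("tgt",tgt)
for yaw in(72.8,-107.2):
    print(yaw,ik([*tgt,.2],yaw,0,q))
b=capture("scene");crop("scene",(180,40,330,160),5,"pics/g4.png",b)
E
```

```text
t 12.25 p [ 0.4973 -0.1777  0.0705] x [ 0.932 -0.363  0.002] z [ 0.001 -0.003 -1.   ] q [-0.567  0.284  1.844 -0.002  1.012 -0.194] F [-0.3  0.4  5.4] T [0.14 0.31 0.04] gap 0.644
seat [0.54959443 0.16861416] [ 0.95527836 -0.29570805]
tgt [0.5467286  0.16950129]
72.8 (array([ 9.33504700e-02,  2.04379390e-01,  1.64476692e+00, -4.35285723e-17,
        1.29244634e+00, -1.17724923e+00]), np.float64(1.0269562977782698e-13))
-107.2 (array([ 9.33504700e-02,  2.04379390e-01,  1.64476692e+00, -2.49095454e-16,
        1.29244634e+00,  1.96434343e+00]), np.float64(1.5931700403370996e-13))
```

View pics/g4.png

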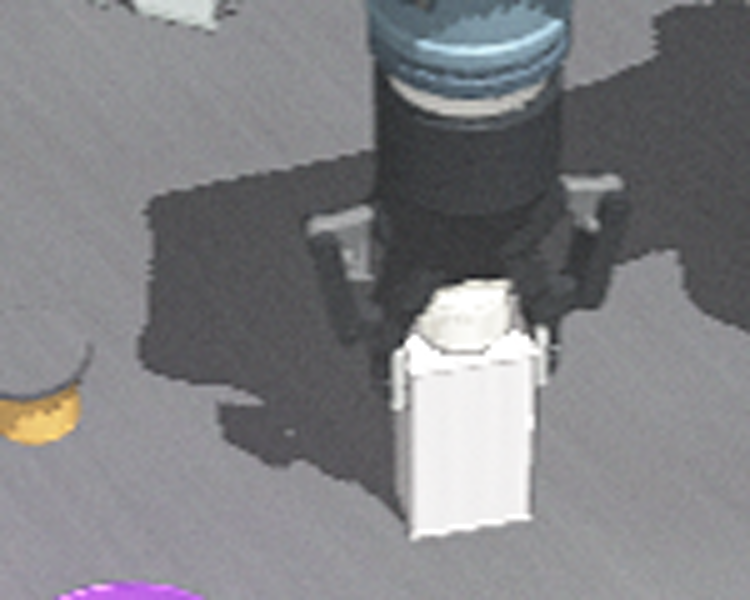

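{"api": "servo_tool", "payload": {
  "commands": [
    [[0, 0, 0.1], [0, 0, 0]],
    [[0, 0, 0.2], [0, 0, 0]],
    [[0, 0, 0.2], [0, 0, 0]],
    [[0, 0, 0.15], [0, 0, 0.0373]],
    [[0.0195, 0.15, 0], [0, 0, 0.0373]],
    [[0.0195, 0.15, 0], [0, 0, 0.0373]],
    [[0.0195, 0.15, 0], [0, 0, 0.0373]],
    [[0.0195, 0.15, 0], [0, 0, 0.0373]],
    [[0.0195, 0.15, 0], [0, 0, 0.0373]],
    [[0.0195, 0.15, 0], [0, 0, 0.0373]]
  ]
}}

```text
time: 13.3
eef_pos: [0.5195, 0.0041, 0.1989]
ee_rot: [0.974, 0.225, -0.0, 0.001]
force: [0.8, 0.7, -2.4]
finger_gap: 0.646
```

{"api": "servo_tool", "payload": {
  "commands": [
    [[0.018, 0.14, 0], [0, 0, 0.0373]],
    [[0.018, 0.14, 0], [0, 0, 0.0373]],
    [[0.018, 0.14, 0], [0, 0, 0.0373]],
    [[0.018, 0.14, 0], [0, 0, 0.0373]],
    [[0.018, 0.14, 0], [0, 0, 0.0373]],
    [[0.018, 0.14, 0], [0, 0, 0.0373]],
    [[0, 0, 0], [0, 0, 0.0373]],
    [[0, 0, 0], [0, 0, 0]],
    [[0, 0, 0], [0, 0, 0]],
    [[0, 0, 0], [0, 0, 0]]
  ]
}}

```text
time: 14.3
eef_pos: [0.5414, 0.1701, 0.1991]
ee_rot: [0.806, 0.592, 0.0, 0.001]
force: [0.6, 0.0, -3.3]
finger_gap: 0.642
```

```bash
python3 - <<'E'
from h import *
st(); plan((.5422,.1709,.12),72.8,0,8)
b=capture("scene");a=capture("top");crop("scene",(290,110,440,290),3.3,"pics/g5.png",b);crop("top",(120,170,260,310),4.2,"pics/g5t.png",a)
E
```

```text
t 14.3 p [0.5414 0.1701 0.1991] x [ 0.3    0.954 -0.001] z [ 0.001 -0.001 -1.   ] q [ 9.600e-02  1.940e-01  1.659e+00 -1.000e-03  1.287e+00 -1.170e+00] F [ 0.6  0.  -3.3] T [-0.02 -0.04 -0.01] gap 0.642
tot [ 0.0008  0.0008 -0.0791] [0.1 0.1 0.2]  row: [0.0005, 0.0005, -0.0494] [0.0, 0.0001, 0.0002] mm/row 9.89041701954934 deg/row 0.03345097291991312
```

View pics/g5.png

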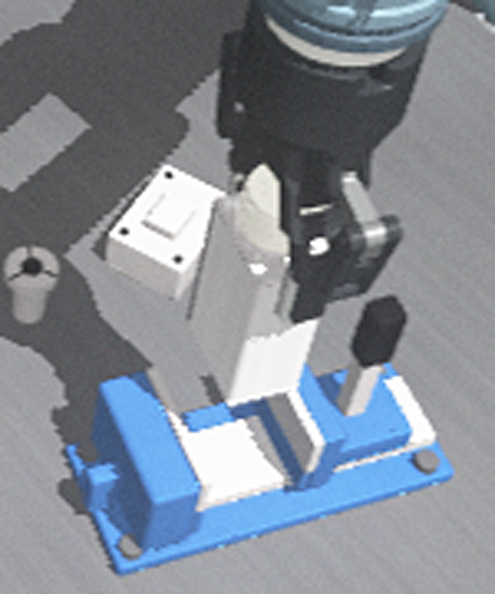

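View pics/g5t.png

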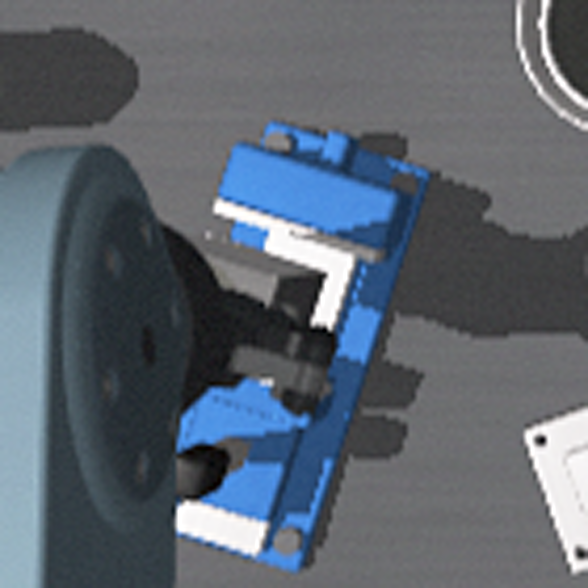

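```bash
python3 - <<'E'
from h import *
def px(p,f,o): return (np.array(p,float)+.5)/f-.5+np.array(o)
q=unproj(px([(230,402),(300,386)],3.3,(290,110)),.1285,"scene");print(q.round(4))
v=np.array([.9553,-.2957]);u=np.array([.2957,.9553])
print(q[0,:2]-.02*v-.028*u,q[1,:2]+.02*v-.028*u)
# overlay predicted tin bottom + shoulder corners and jaw edges for centre c
im=capture("scene");cc=np.array([.5436,.1705]);big=cv2.resize(im[110:290,290:440,::-1],None,fx=4,fy=4,interpolation=cv2.INTER_CUBIC)
face=np.array([.5687,.1627])
def dot(P,col):
    for w in proj(P,"scene"): cv2.circle(big,tuple(((w-[290,110]+.5)*4-.5).round().astype(int).tolist()),3,col,-1)
for z in(.1285,.2335):dot(np.array([[*(cc+a*.02*v+b*.028*u),z] for a in(1,-1) for b in(1,-1)]),(0,0,255))
dot(np.array([[*(face+a*.04*u),.076] for a in(1,-1)]),(0,255,0))
dot(np.array([[*(face-.0625*v+a*.04*u),.076] for a in(1,-1)]),(0,255,255))
dot(np.array([[*(face-(.0625+.046)*v),.14]]),(255,255,0))
cv2.imwrite("pics/ov.png",big)
E
```

```text
[[0.5667 0.1881 0.1285]
 [0.5294 0.2012 0.1285]]
[0.5392657  0.16729322] [0.54024907 0.16858625]
```

View pics/ov.png

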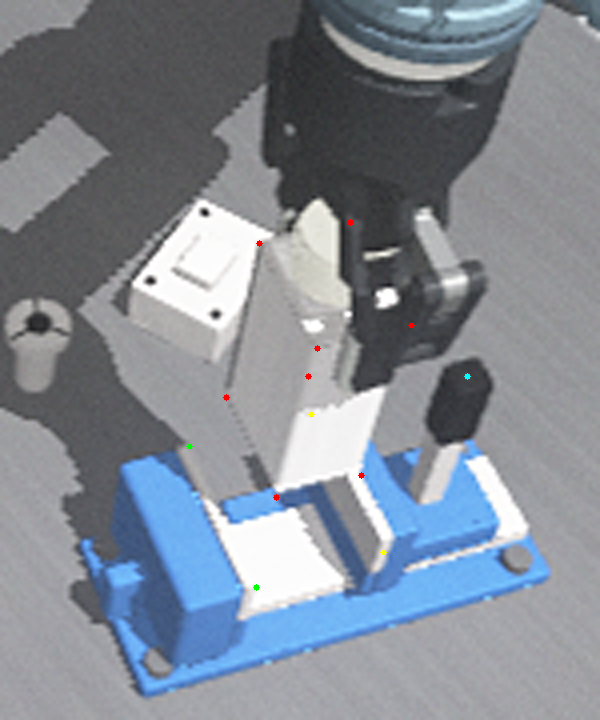

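{"api": "servo_tool", "payload": {
  "commands": [
    [[0.0025, 0.007, -0.08], [0, 0, 0]],
    [[0, 0, -0.09], [0, 0, 0]],
    [[0, 0, -0.09], [0, 0, 0]],
    [[0, 0, -0.08], [0, 0, 0]],
    [[0, 0, -0.07], [0, 0, 0]],
    [[0, 0, -0.05], [0, 0, 0]],
    [[0, 0, -0.03], [0, 0, 0]],
    [[0, 0, -0.02], [0, 0, 0]],
    [[0, 0, -0.008], [0, 0, 0]],
    [[0, 0, 0], [0, 0, 0]]
  ]
}}

```text
time: 15.45
eef_pos: [0.5424, 0.1721, 0.0961]
ee_rot: [0.805, 0.593, 0.001, 0.001]
force: [0.0, -0.3, -3.3]
finger_gap: 0.643
```

{"api": "servo_tool", "payload": {
  "commands": [
    [[0, 0, -0.0025], [0, 0, 0]],
    [[0, 0, -0.0025], [0, 0, 0]],
    [[0, 0, -0.0025], [0, 0, 0]],
    [[0, 0, -0.0025], [0, 0, 0]],
    [[0, 0, -0.0025], [0, 0, 0]],
    [[0, 0, 0], [0, 0, 0]],
    [[0, 0, 0], [0, 0, 0]],
    [[0, 0, 0], [0, 0, 0]],
    [[0, 0, 0], [0, 0, 0]],
    [[0, 0, 0], [0, 0, 0]]
  ]
}}

```text
time: 16.45
eef_pos: [0.5421, 0.1721, 0.0933]
ee_rot: [0.805, 0.593, 0.001, 0.001]
force: [0.4, -0.2, -2.7]
finger_gap: 0.642
```

```bash
python3 - <<'E'
from h import *
st()
b=capture("scene");crop("scene",(290,140,440,290),4,"pics/g6.png",b)
E
```

```text
t 16.45 p [0.5421 0.1721 0.0933] x [ 0.297  0.955 -0.   ] z [ 0.002 -0.001 -1.   ] q [ 9.900e-02  3.280e-01  1.729e+00 -1.000e-03  1.083e+00 -1.169e+00] F [ 0.4 -0.2 -2.7] T [-0.01 -0.02  0.  ] gap 0.642
```

View pics/g6.png

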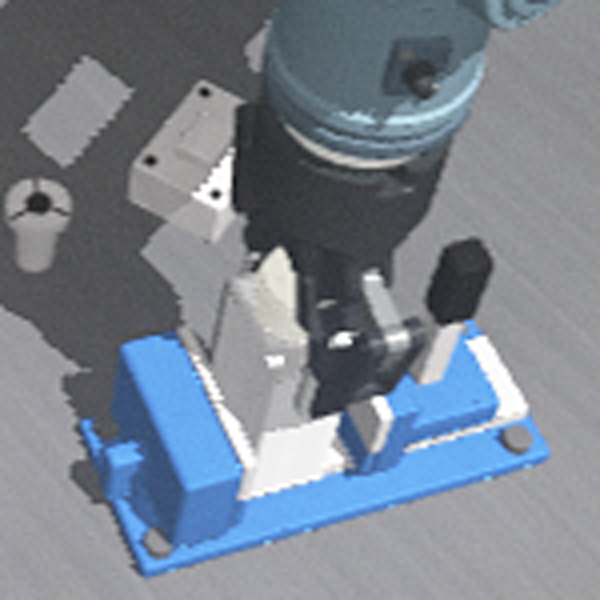

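Between the jaws, not yet touching the bed. I'll lower it in fine steps.

{"api": "servo_tool", "payload": {
  "commands": [
    [[0, 0, -0.0025], [0, 0, 0]],
    [[0, 0, -0.0025], [0, 0, 0]],
    [[0, 0, -0.0025], [0, 0, 0]],
    [[0, 0, 0], [0, 0, 0]],
    [[0, 0, 0], [0, 0, 0]],
    [[0, 0, 0], [0, 0, 0]],
    [[0, 0, 0], [0, 0, 0]],
    [[0, 0, 0], [0, 0, 0]],
    [[0, 0, 0], [0, 0, 0]],
    [[0, 0, 0], [0, 0, 0]]
  ]
}}

```text
time: 17.5
eef_pos: [0.5423, 0.1721, 0.0925]
ee_rot: [0.805, 0.593, 0.001, 0.001]
force: [-3.0, -1.1, 4.5]
finger_gap: 0.644
```

{"api": "servo_tool", "payload": {
  "commands": [
    [[0, 0, 0], [0, 0, 0]],
    [[0, 0, 0], [0, 0, 0]],
    [[0, 0, 0], [0, 0, 0]],
    [[0, 0, 0], [0, 0, 0]],
    [[0, 0, 0], [0, 0, 0]],
    [[0, 0, 0.06], [0, 0, 0]],
    [[0, 0, 0.16], [0, 0, 0]],
    [[0, 0, 0.18], [0, 0, 0]],
    [[0, 0, 0.16], [0, 0, 0]],
    [[0, 0, 0.06], [0, 0, 0]]
  ],
  "claw": 0
}}

```text
time: 18.5
eef_pos: [0.5441, 0.1724, 0.2207]
ee_rot: [0.805, 0.593, 0.004, 0.003]
force: [-0.4, -0.1, 0.4]
finger_gap: 0.998
```

```bash
python3 - <<'E'
from h import *
st(); plan((.4665,.1935,.22),72.8,0,8)
b=capture("scene");crop("scene",(290,140,440,290),4,"pics/g7.png",b)
E
```

```text
t 18.5 p [0.5441 0.1724 0.2207] x [0.297 0.955 0.002] z [ 0.009 -0.    -1.   ] q [ 1.000e-01  1.750e-01  1.636e+00 -1.000e-03  1.322e+00 -1.170e+00] F [-0.4 -0.1  0.4] T [ 0.05 -0.   -0.04] gap 0.998
tot [-0.0776  0.0211 -0.0007] [0.  0.5 0.1]  row: [-0.0485, 0.0132, -0.0004] [0.0, 0.0004, 0.0] mm/row 10.05692762139276 deg/row 0.0640955588344181
```

View pics/g7.png

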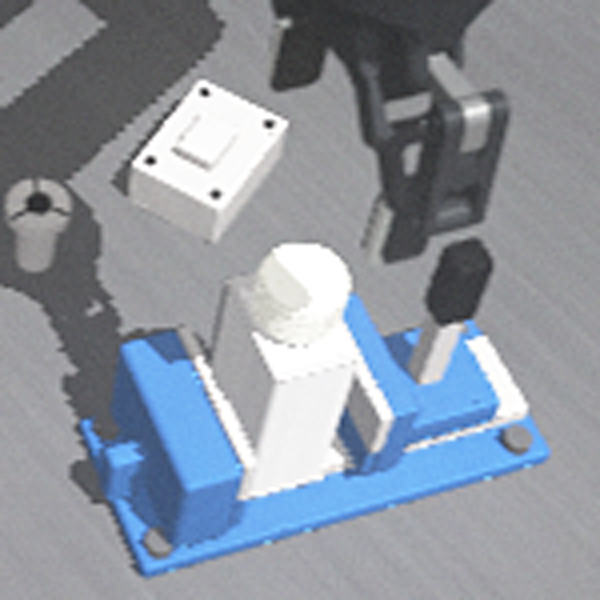

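{"api": "servo_tool", "payload": {
  "commands": [
    [[-0.127, 0.0357, 0], [0, 0, 0]],
    [[-0.127, 0.0357, 0], [0, 0, 0]],
    [[-0.127, 0.0357, 0], [0, 0, 0]],
    [[0, 0, -0.1], [0, 0, 0]],
    [[0, 0, -0.15], [0, 0, 0]],
    [[0, 0, -0.15], [0, 0, 0]],
    [[0, 0, -0.12], [0, 0, 0]],
    [[0, 0, -0.06], [0, 0, 0]],
    [[0, 0, 0], [0, 0, 0]],
    [[0, 0, 0], [0, 0, 0]]
  ]
}}

```text
time: 19.55
eef_pos: [0.4662, 0.1936, 0.1001]
ee_rot: [0.805, 0.593, 0.001, 0.001]
force: [0.4, -0.9, -0.3]
finger_gap: 0.994
```

```bash
python3 - <<'E'
from h import *
st()
b=capture("scene");crop("scene",(330,140,450,260),5,"pics/g8.png",b)
E
```

```text
t 19.55 p [0.4662 0.1936 0.1001] x [ 0.297  0.955 -0.   ] z [ 0.002 -0.001 -1.   ] q [ 1.590e-01  1.890e-01  1.890e+00 -1.000e-03  1.061e+00 -1.110e+00] F [ 0.4 -0.9 -0.3] T [-0.04 -0.03 -0.07] gap 0.994
```

View pics/g8.png

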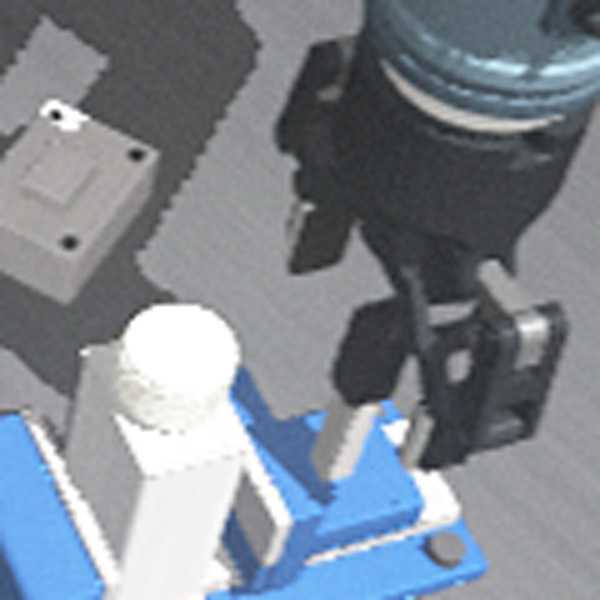

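{"api": "servo_tool", "payload": {
  "commands": [
    [[0, 0, 0], [0, 0, 0]],
    [[0, 0, 0], [0, 0, 0]],
    [[0, 0, 0], [0, 0, 0]],
    [[0, 0, 0], [0, 0, 0]],
    [[0, 0, 0], [0, 0, 0]],
    [[0, 0, 0], [0, 0, 0]],
    [[0, 0, 0], [0, 0, 0]],
    [[0, 0, 0], [0, 0, 0]],
    [[0, 0, 0], [0, 0, 0]],
    [[0, 0, 0], [0, 0, 0]]
  ],
  "claw": 1,
  "force": 50
}}

```text
time: 20.6
eef_pos: [0.4662, 0.1942, 0.1002]
ee_rot: [0.805, 0.593, 0.001, 0.001]
force: [-0.1, 5.0, 3.2]
finger_gap: 0.204
```

```bash
python3 - <<'E'
from h import *
st()
b=capture("scene");crop("scene",(330,140,450,260),5,"pics/g9.png",b)
E
```

```text
t 20.6 p [0.4662 0.1942 0.1002] x [0.297 0.955 0.001] z [ 0.003  0.    -1.   ] q [ 0.159  0.189  1.89  -0.     1.061 -1.11 ] F [-0.1  5.   3.2] T [0.76 0.04 0.18] gap 0.204
```

View pics/g9.png

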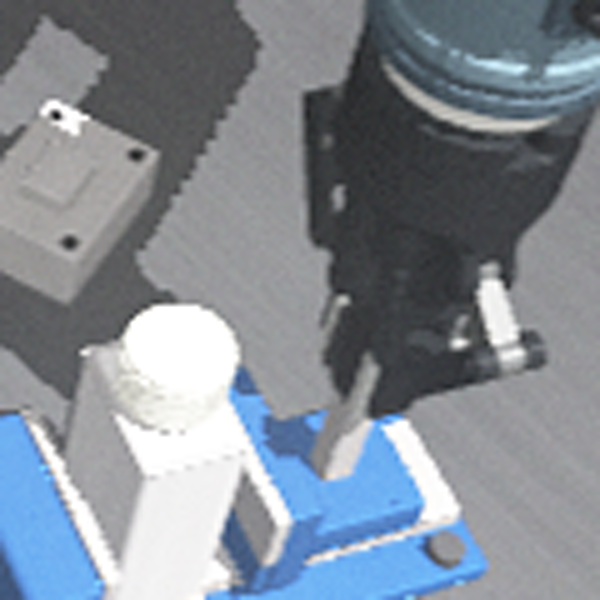

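{"api": "servo_tool", "payload": {
  "commands": [
    [[0.0096, -0.003, 0], [0, 0, 0]],
    [[0.0096, -0.003, 0], [0, 0, 0]],
    [[0.0096, -0.003, 0], [0, 0, 0]],
    [[0.0096, -0.003, 0], [0, 0, 0]],
    [[0.0096, -0.003, 0], [0, 0, 0]],
    [[0.0096, -0.003, 0], [0, 0, 0]],
    [[0.0096, -0.003, 0], [0, 0, 0]],
    [[0.0096, -0.003, 0], [0, 0, 0]],
    [[0.0096, -0.003, 0], [0, 0, 0]],
    [[0, 0, 0], [0, 0, 0]]
  ]
}}

```text
time: 21.65
eef_pos: [0.4828, 0.1891, 0.1002]
ee_rot: [0.805, 0.593, 0.001, 0.0]
force: [-3.0, 6.8, 6.7]
finger_gap: 0.206
```

```bash
python3 - <<'E'
from h import *
st()
b=capture("scene");crop("scene",(290,140,440,290),4,"pics/g10.png",b)
E
```

```text
t 21.65 p [0.4828 0.1891 0.1002] x [0.297 0.955 0.001] z [ 0.001  0.001 -1.   ] q [ 0.144  0.217  1.855  0.     1.068 -1.126] F [-3.   6.8  6.7] T [0.82 0.46 0.26] gap 0.206
```

View pics/g10.png

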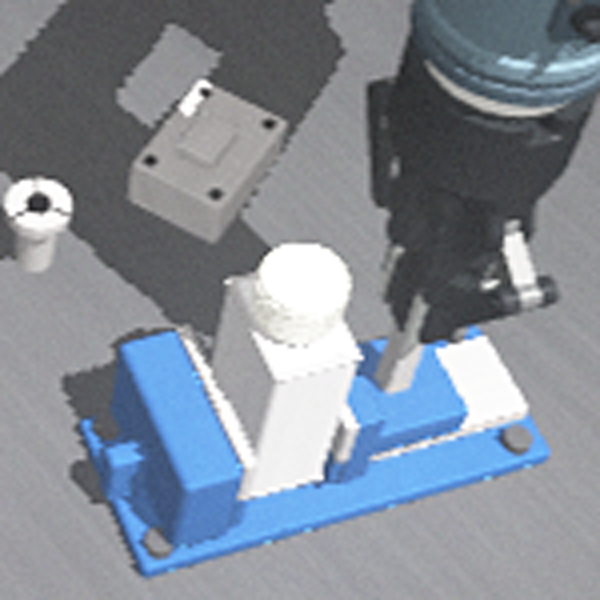

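{"api": "servo_tool", "payload": {
  "commands": [
    [[0.0048, -0.0015, 0], [0, 0, 0]],
    [[0.0048, -0.0015, 0], [0, 0, 0]],
    [[0.0048, -0.0015, 0], [0, 0, 0]],
    [[0.0048, -0.0015, 0], [0, 0, 0]],
    [[0, 0, 0], [0, 0, 0]],
    [[0, 0, 0], [0, 0, 0]],
    [[0, 0, 0], [0, 0, 0]],
    [[0, 0, 0], [0, 0, 0]],
    [[0, 0, 0], [0, 0, 0]],
    [[0, 0, 0], [0, 0, 0]]
  ]
}}

```text
time: 22.7
eef_pos: [0.4861, 0.1881, 0.1002]
ee_rot: [0.805, 0.593, 0.0, -0.0]
force: [-4.7, 8.1, 6.9]
finger_gap: 0.205
```

{"api": "servo_tool", "payload": {
  "commands": [
    [[0.0048, -0.0015, 0], [0, 0, 0]],
    [[0.0048, -0.0015, 0], [0, 0, 0]],
    [[0, 0, 0], [0, 0, 0]],
    [[0, 0, 0], [0, 0, 0]],
    [[0, 0, 0], [0, 0, 0]],
    [[0, 0, 0], [0, 0, 0]],
    [[0, 0, 0], [0, 0, 0]],
    [[0, 0, 0], [0, 0, 0]],
    [[0, 0, 0], [0, 0, 0]],
    [[0, 0, 0], [0, 0, 0]]
  ]
}}

```text
time: 23.7
eef_pos: [0.488, 0.1875, 0.1002]
ee_rot: [0.805, 0.593, 0.0, -0.0]
force: [-5.2, 6.9, 8.3]
finger_gap: 0.2
```

```bash
python3 - <<'E'
from h import *
st()
b=capture("scene");crop("scene",(290,140,440,290),4,"pics/g11.png",b)
E
```

```text
t 23.7 p [0.488  0.1875 0.1002] x [0.296 0.955 0.001] z [ 0.     0.001 -1.   ] q [ 1.390e-01  2.260e-01  1.844e+00  1.000e-03  1.071e+00 -1.131e+00] F [-5.2  6.9  8.3] T [0.88 0.61 0.14] gap 0.2
```

View pics/g11.png

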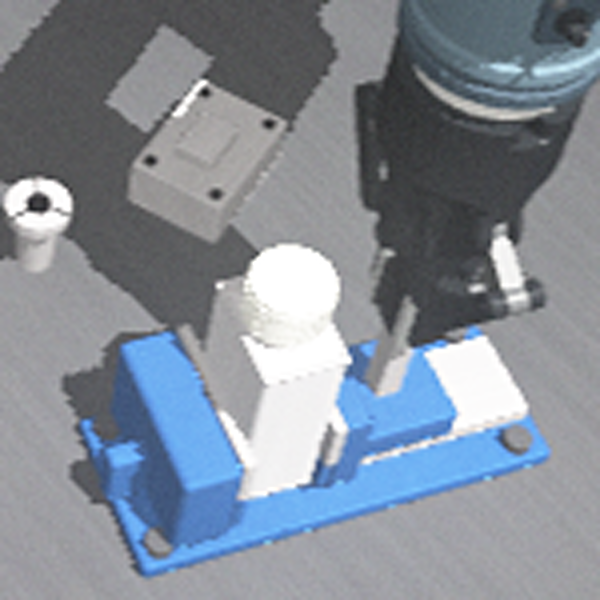

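{"api": "servo_tool", "payload": {
  "commands": [
    [[0.0048, -0.0015, 0], [0, 0, 0]],
    [[0.0048, -0.0015, 0], [0, 0, 0]],
    [[0, 0, 0], [0, 0, 0]],
    [[0, 0, 0], [0, 0, 0]],
    [[0, 0, 0], [0, 0, 0]],
    [[0, 0, 0], [0, 0, 0]],
    [[0, 0, 0], [0, 0, 0]],
    [[0, 0, 0], [0, 0, 0]],
    [[0, 0, 0], [0, 0, 0]],
    [[0, 0, 0], [0, 0, 0]]
  ]
}}

```text
time: 24.75
eef_pos: [0.4893, 0.1871, 0.1002]
ee_rot: [0.805, 0.593, -0.0, -0.001]
force: [-8.6, 8.3, 10.3]
finger_gap: 0.205
```

```bash
python3 - <<'E'
from h import *
st()
b=capture("scene");crop("scene",(320,185,400,275),7,"pics/g12.png",b)
a=capture("top");crop("top",(150,190,240,290),6,"pics/g12t.png",a)
E
```

```text
t 24.75 p [0.4893 0.1871 0.1002] x [0.296 0.955 0.001] z [-0.001  0.001 -1.   ] q [ 1.380e-01  2.290e-01  1.840e+00  1.000e-03  1.073e+00 -1.133e+00] F [-8.6  8.3 10.3] T [0.97 0.99 0.17] gap 0.205
```

View pics/g12.png

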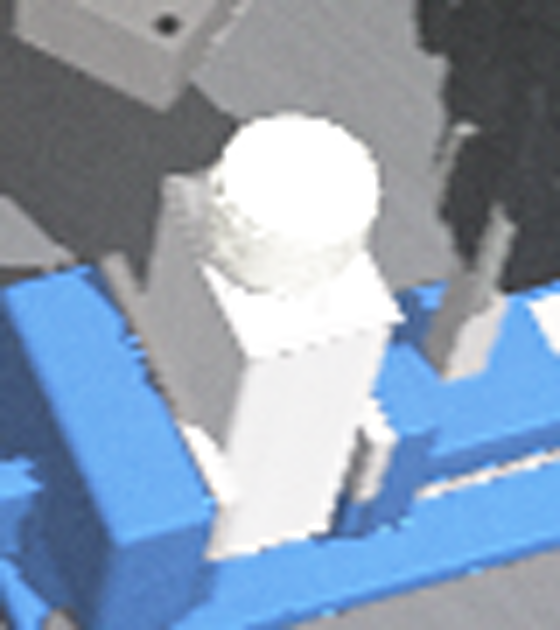

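View pics/g12t.png

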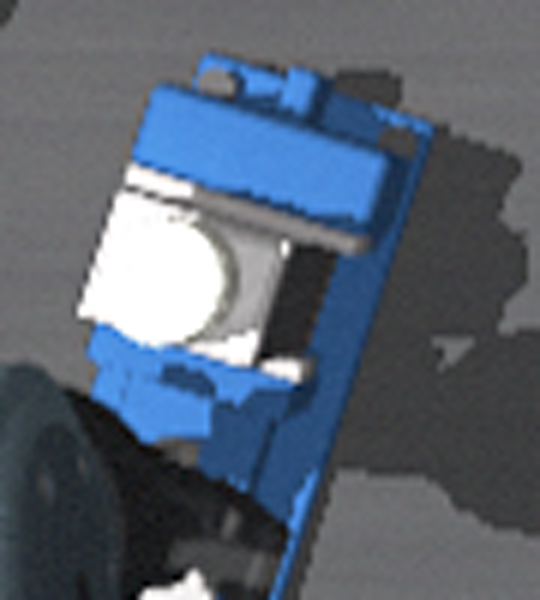

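{"api": "servo_tool", "payload": {
  "commands": [
    [[0.0048, -0.0015, 0], [0, 0, 0]],
    [[0.0048, -0.0015, 0], [0, 0, 0]],
    [[0, 0, 0], [0, 0, 0]],
    [[0, 0, 0], [0, 0, 0]],
    [[0, 0, 0], [0, 0, 0]],
    [[0, 0, 0], [0, 0, 0]],
    [[0, 0, 0], [0, 0, 0]],
    [[0, 0, 0], [0, 0, 0]],
    [[0, 0, 0], [0, 0, 0]],
    [[0, 0, 0], [0, 0, 0]]
  ]
}}

```text
time: 25.85
eef_pos: [0.4892, 0.1871, 0.1002]
ee_rot: [0.805, 0.593, -0.002, -0.002]
force: [-16.7, 8.9, 16.7]
finger_gap: 0.202
```

{"api": "servo_tool", "payload": {
  "commands": [
    [[0.0048, -0.0015, 0], [0, 0, 0]],
    [[0.0048, -0.0015, 0], [0, 0, 0]],
    [[0.0048, -0.0015, 0], [0, 0, 0]],
    [[0, 0, 0], [0, 0, 0]],
    [[0, 0, 0], [0, 0, 0]],
    [[0, 0, 0], [0, 0, 0]],
    [[0, 0, 0], [0, 0, 0]],
    [[0, 0, 0], [0, 0, 0]],
    [[0, 0, 0], [0, 0, 0]],
    [[0, 0, 0], [0, 0, 0]]
  ]
}}

```text
time: 26.85
eef_pos: [0.4893, 0.1871, 0.1001]
ee_rot: [0.805, 0.594, -0.004, -0.004]
force: [-27.2, 11.2, 26.5]
finger_gap: 0.205
```

```bash
python3 - <<'E'
from h import *
st()
E
```

```text
t 26.85 p [0.4893 0.1871 0.1001] x [ 0.295  0.955 -0.001] z [-0.011  0.002 -1.   ] q [ 0.136  0.235  1.833  0.004  1.084 -1.137] F [-27.2  11.2  26.5] T [1.86 3.84 0.18] gap 0.205
```

{"api": "servo_tool", "payload": {
  "commands": [
    [[0, 0, 0], [0, 0, 0]],
    [[0, 0, 0], [0, 0, 0]],
    [[0, 0, 0], [0, 0, 0]],
    [[0, 0, 0], [0, 0, 0]],
    [[0, 0, 0], [0, 0, 0]],
    [[-0.02, 0.006, 0.1], [0, 0, 0]],
    [[-0.01, 0.003, 0.15], [0, 0, 0]],
    [[0, 0, 0.15], [0, 0, 0]],
    [[0, 0, 0.15], [0, 0, 0]],
    [[0, 0, 0.1], [0, 0, 0]]
  ],
  "claw": 0
}}

```text
time: 27.85
eef_pos: [0.4905, 0.1859, 0.2322]
ee_rot: [0.805, 0.593, 0.002, 0.002]
force: [1.1, 0.3, -1.0]
finger_gap: 0.999
```

```bash
python3 - <<'E'
from h import *
st()
b=capture("scene");crop("scene",(320,185,400,275),7,"pics/g13.png",b)
a=capture("top");crop("top",(150,190,240,290),6,"pics/g13t.png",a)
E
```

```text
t 27.85 p [0.4905 0.1859 0.2322] x [0.297 0.955 0.001] z [ 0.005 -0.001 -1.   ] q [ 1.370e-01  6.400e-02  1.735e+00 -1.000e-03  1.338e+00 -1.132e+00] F [ 1.1  0.3 -1. ] T [ 0.03 -0.01 -0.02] gap 0.999
```

View pics/g13.png

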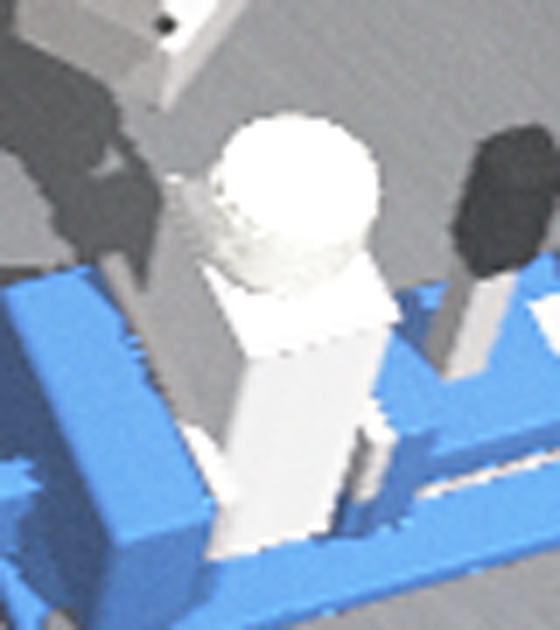

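View pics/g13t.png

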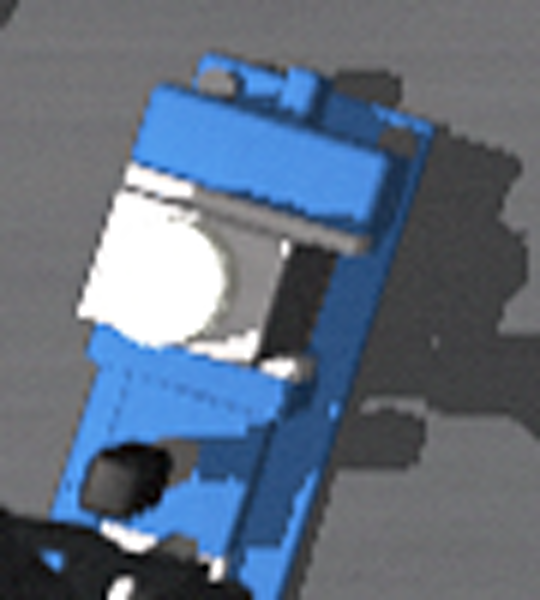

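```bash
python3 - <<'E'
from h import *
def px(p,f,o): return (np.array(p,float)+.5)/f-.5+np.array(o)
print(unproj(px([(166,284)],6,(150,190)),.1575,"top"),unproj(px([(298,181)],7,(320,185)),.1575,"scene"))
s=unproj(px([(398,320),(246,358),(170,178)],7,(320,185)),.127,"scene");print(s.round(4),((s[0]+s[2])/2).round(4))
# projected circle overlay for candidate
im=capture("scene");big=cv2.resize(im[185:275,320:400,::-1],None,fx=7,fy=7,interpolation=cv2.INTER_CUBIC)
it=capture("top");bt=cv2.resize(it[190:290,150:240,::-1],None,fx=6,fy=6,interpolation=cv2.INTER_CUBIC)
c=np.array([.5496,.1686]);a=np.linspace(0,6.28,40)
P=np.c_[c[0]+.019*np.cos(a),c[1]+.019*np.sin(a),np.full(40,.1575)]
for w in proj(P,"scene"): cv2.circle(big,tuple(((w-[320,185]+.5)*7).astype(int).tolist()),2,(0,0,255),-1)
for w in proj(P,"top"): cv2.circle(bt,tuple(((w-[150,190]+.5)*6).astype(int).tolist()),2,(0,0,255),-1)
cv2.imwrite("pics/ov2.png",np.hstack([big[:600],bt[:600][:630]][:1]));cv2.imwrite("pics/ov2t.png",bt)
E
```

```text
[[0.54963955 0.16787243 0.1575    ]] [[0.55065142 0.17020618 0.1575    ]]
[[0.5397 0.2023 0.127 ]
 [0.5782 0.1897 0.127 ]
 [0.5585 0.137  0.127 ]] [0.5491 0.1696 0.127 ]
```

View pics/ov2.png

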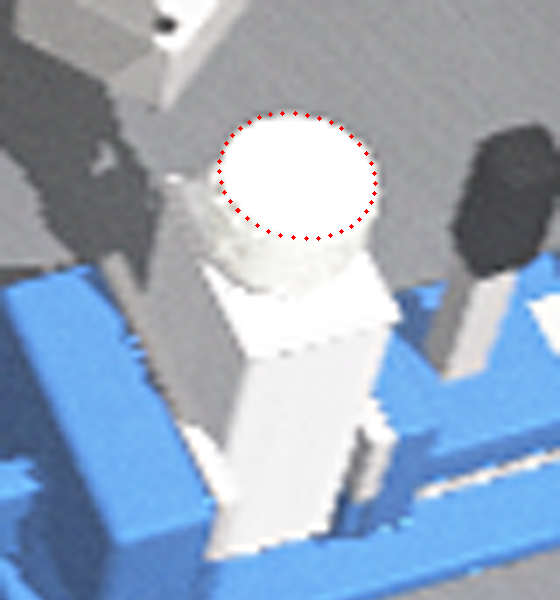

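View pics/ov2t.png

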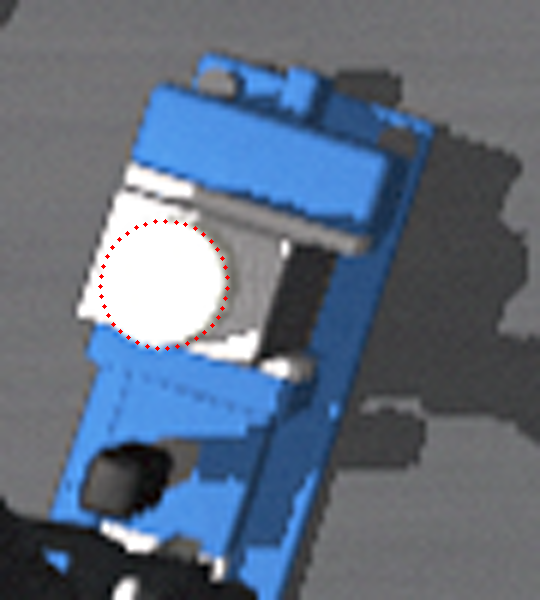

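{"api": "servo_tool", "payload": {
  "commands": [
    [[0.0741, -0.0214, 0], [0, 0, 0]],
    [[0.0741, -0.0214, 0], [0, 0, 0]],
    [[0.0741, -0.0214, 0], [0, 0, 0]],
    [[0.0741, -0.0214, 0], [0, 0, 0]],
    [[0, 0, -0.12], [0, 0, 0]],
    [[0, 0, -0.15], [0, 0, 0]],
    [[0, 0, -0.12], [0, 0, 0]],
    [[0, 0, -0.07], [0, 0, 0]],
    [[0, 0, 0], [0, 0, 0]],
    [[0, 0, 0], [0, 0, 0]]
  ]
}}

```text
time: 29.05
eef_pos: [0.549, 0.1689, 0.1377]
ee_rot: [0.805, 0.593, 0.0, 0.001]
force: [0.9, 0.0, 1.1]
finger_gap: 1.0
```

```bash
python3 - <<'E'
from h import *
st(); plan((.5498,.1688,.134),72.8,0,4)
E
```

```text
t 29.05 p [0.549  0.1689 0.1377] x [ 0.297  0.955 -0.   ] z [ 0.001 -0.001 -1.   ] q [ 9.200e-02  2.790e-01  1.690e+00 -1.000e-03  1.172e+00 -1.176e+00] F [0.9 0.  1.1] T [ 0.04  0.04 -0.02] gap 1.0
tot [ 0.0008 -0.0001 -0.0037] [0.1 0.1 0.1]  row: [0.001, -0.0001, -0.0047] [0.0001, 0.0001, 0.0001] mm/row 0.9575759993642075 deg/row 0.030266525690575467
```

{"api": "servo_tool", "payload": {
  "commands": [
    [[0.002, 0, -0.01], [0, 0, 0]],
    [[0.002, 0, -0.0085], [0, 0, 0]],
    [[0, 0, 0], [0, 0, 0]],
    [[0, 0, 0], [0, 0, 0]],
    [[0, 0, 0], [0, 0, 0]],
    [[0, 0, 0], [0, 0, 0]],
    [[0, 0, 0], [0, 0, 0]],
    [[0, 0, 0], [0, 0, 0]],
    [[0, 0, 0], [0, 0, 0]],
    [[0, 0, 0], [0, 0, 0]]
  ],
  "claw": 1,
  "force": 80
}}

```text
time: 30.05
eef_pos: [0.5501, 0.169, 0.1343]
ee_rot: [0.805, 0.593, 0.001, 0.001]
force: [1.4, 1.1, 3.9]
finger_gap: 0.416
```

```bash
python3 - <<'E'
from h import *
st()
b=capture("scene");crop("scene",(310,150,430,275),5,"pics/g14.png",b)
E
```

```text
t 30.05 p [0.5501 0.169  0.1343] x [0.297 0.955 0.   ] z [ 0.003 -0.001 -1.   ] q [ 9.200e-02  2.840e-01  1.690e+00 -1.000e-03  1.164e+00 -1.177e+00] F [1.4 1.1 3.9] T [ 0.21 -0.14  0.01] gap 0.416
```

View pics/g14.png

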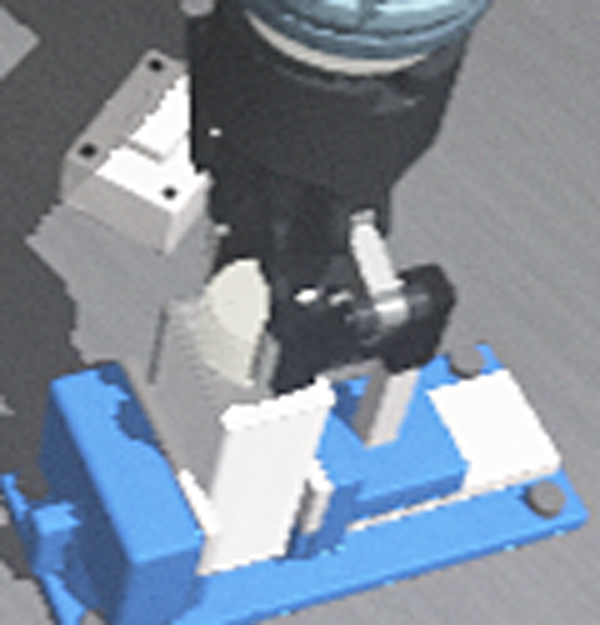

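{"api": "servo_tool", "payload": {
  "commands": [
    [[0, 0, -0.0025], [0, 0, 0]],
    [[0, 0, -0.0025], [0, 0, 0]],
    [[0, 0, -0.0025], [0, 0, 0]],
    [[0, 0, -0.0025], [0, 0, 0]],
    [[0, 0, -0.0025], [0, 0, 0]],
    [[0, 0, 0], [0, 0, 0]],
    [[0, 0, 0], [0, 0, 0]],
    [[0, 0, 0], [0, 0, 0]],
    [[0, 0, 0], [0, 0, 0]],
    [[0, 0, 0], [0, 0, 0]]
  ]
}}

```text
time: 31.1
eef_pos: [0.5502, 0.1691, 0.1327]
ee_rot: [0.805, 0.593, 0.001, 0.001]
force: [-1.2, 1.5, 10.7]
finger_gap: 0.419
```

{"api": "servo_tool", "payload": {
  "commands": [
    [[0, 0, -0.0025], [0, 0, 0]],
    [[0, 0, -0.0025], [0, 0, 0]],
    [[0, 0, 0], [0, 0, 0]],
    [[0, 0, 0], [0, 0, 0]],
    [[0, 0, 0], [0, 0, 0]],
    [[0, 0, 0], [0, 0, 0]],
    [[0, 0, 0], [0, 0, 0]],
    [[0, 0, 0], [0, 0, 0]],
    [[0, 0, 0], [0, 0, 0]],
    [[0, 0, 0], [0, 0, 0]]
  ]
}}

```text
time: 32.1
eef_pos: [0.5502, 0.1691, 0.132]
ee_rot: [0.805, 0.593, 0.001, 0.001]
force: [-1.0, 1.5, 11.5]
finger_gap: 0.416
```

```bash
python3 - <<'E'
from h import *
st()
E
```

```text
t 32.1 p [0.5502 0.1691 0.132 ] x [0.297 0.955 0.   ] z [ 0.003 -0.001 -1.   ] q [ 9.300e-02  2.870e-01  1.692e+00 -1.000e-03  1.159e+00 -1.177e+00] F [-1.   1.5 11.5] T [ 0.16  0.36 -0.01] gap 0.416
```

{"api": "servo_tool", "payload": {
  "commands": [
    [[0, 0, -0.0025], [0, 0, 0]],
    [[0, 0, -0.0025], [0, 0, 0]],
    [[0, 0, 0], [0, 0, 0]],
    [[0, 0, 0], [0, 0, 0]],
    [[0, 0, 0], [0, 0, 0]],
    [[0, 0, 0], [0, 0, 0]],
    [[0, 0, 0], [0, 0, 0]],
    [[0, 0, 0], [0, 0, 0]],
    [[0, 0, 0], [0, 0, 0]],
    [[0, 0, 0], [0, 0, 0]]
  ]
}}

```text
time: 33.1
eef_pos: [0.5503, 0.1692, 0.1317]
ee_rot: [0.805, 0.593, 0.001, 0.001]
force: [-4.5, 0.8, 16.4]
finger_gap: 0.417
```

```bash
python3 - <<'E'
from h import *
st()
E
```

```text
t 33.1 p [0.5503 0.1692 0.1317] x [0.297 0.955 0.   ] z [ 0.003 -0.001 -1.   ] q [ 9.300e-02  2.880e-01  1.692e+00 -1.000e-03  1.159e+00 -1.177e+00] F [-4.5  0.8 16.4] T [ 0.13  0.73 -0.03] gap 0.417
```

{"api": "servo_tool", "payload": {
  "commands": [
    [[0, 0, 0], [0, 0, 0.02]],
    [[0, 0, 0], [0, 0, 0.02]],
    [[0, 0, 0], [0, 0, 0.02]],
    [[0, 0, 0], [0, 0, 0.02]],
    [[0, 0, 0], [0, 0, 0.02]],
    [[0, 0, 0], [0, 0, 0.02]],
    [[0, 0, 0], [0, 0, 0]],
    [[0, 0, 0], [0, 0, 0]],
    [[0, 0, 0], [0, 0, 0]],
    [[0, 0, 0], [0, 0, 0]]
  ]
}}

```text
time: 34.1
eef_pos: [0.5503, 0.169, 0.1308]
ee_rot: [0.68, 0.733, 0.001, 0.001]
force: [-1.4, 1.2, 10.8]
finger_gap: 0.418
```

```bash
python3 - <<'E'
from h import *
st()
E
```

```text
t 34.1 p [0.5503 0.169  0.1308] x [-0.075  0.997 -0.   ] z [ 0.004  0.    -1.   ] q [ 0.092  0.289  1.693 -0.     1.157 -1.554] F [-1.4  1.2 10.8] T [ 0.14  0.2  -0.06] gap 0.418
```

{"api": "servo_tool", "payload": {
  "commands": [
    [[0, 0, -0.0025], [0, 0, 0]],
    [[0, 0, -0.0025], [0, 0, 0]],
    [[0, 0, 0], [0, 0, 0]],
    [[0, 0, 0], [0, 0, 0]],
    [[0, 0, 0], [0, 0, 0]],
    [[0, 0, 0], [0, 0, 0]],
    [[0, 0, 0], [0, 0, 0]],
    [[0, 0, 0], [0, 0, 0]],
    [[0, 0, 0], [0, 0, 0]],
    [[0, 0, 0], [0, 0, 0]]
  ]
}}

```text
time: 35.1
eef_pos: [0.5503, 0.169, 0.1303]
ee_rot: [0.68, 0.733, 0.001, 0.001]
force: [-3.6, 0.0, 14.6]
finger_gap: 0.418
```

```bash
python3 - <<'E'
from h import *
st()
E
```

```text
t 35.1 p [0.5503 0.169  0.1303] x [-0.076  0.997 -0.   ] z [ 0.004 -0.    -1.   ] q [ 0.092  0.289  1.693 -0.     1.156 -1.554] F [-3.6  0.  14.6] T [ 0.09  0.51 -0.06] gap 0.418
```

{"api": "servo_tool", "payload": {
  "commands": [
    [[0, 0, -0.003], [0, 0, 0]],
    [[0, 0, 0], [0, 0, 0]],
    [[0, 0, 0], [0, 0, 0.02]],
    [[0, 0, 0], [0, 0, 0.02]],
    [[0, 0, 0], [0, 0, 0.02]],
    [[0, 0, 0], [0, 0, 0.02]],
    [[0, 0, 0], [0, 0, 0.02]],
    [[0, 0, 0], [0, 0, 0.02]],
    [[0, 0, 0], [0, 0, 0]],
    [[0, 0, 0], [0, 0, 0]]
  ]
}}

```text
time: 36.1
eef_pos: [0.5511, 0.1688, 0.1302]
ee_rot: [0.53, 0.848, 0.002, 0.002]
force: [-1.1, 0.4, 16.0]
finger_gap: 0.417
```

```bash
python3 - <<'E'
from h import *
st()
E
```

```text
t 36.1 p [0.5511 0.1688 0.1302] x [-0.437  0.899 -0.002] z [ 0.005  0.001 -1.   ] q [ 0.091  0.29   1.693  0.     1.154 -1.932] F [-1.1  0.4 16. ] T [ 0.03  0.36 -0.1 ] gap 0.417
```

{"api": "servo_tool", "payload": {
  "commands": [
    [[0, 0, 0], [0, 0, 0.022]],
    [[0, 0, 0], [0, 0, 0.022]],
    [[0, 0, 0], [0, 0, 0.022]],
    [[0, 0, 0], [0, 0, 0.022]],
    [[0, 0, 0], [0, 0, 0.022]],
    [[0, 0, 0], [0, 0, 0.022]],
    [[0, 0, 0], [0, 0, 0.022]],
    [[0, 0, 0], [0, 0, 0.022]],
    [[0, 0, 0], [0, 0, 0]],
    [[0, 0, 0], [0, 0, 0]]
  ]
}}

```text
time: 37.1
eef_pos: [0.5514, 0.1687, 0.1303]
ee_rot: [0.279, 0.96, 0.001, 0.002]
force: [-1.3, -0.5, 14.2]
finger_gap: 0.418
```

```bash
python3 - <<'E'
from h import *
st()
E
```

```text
t 37.1 p [0.5514 0.1687 0.1303] x [-0.844  0.536 -0.004] z [ 0.005  0.001 -1.   ] q [ 9.100e-02  2.900e-01  1.692e+00  1.000e-03  1.154e+00 -2.486e+00] F [-1.3 -0.5 14.2] T [-0.08  0.17 -0.08] gap 0.418
```

{"api": "servo_tool", "payload": {
  "commands": [
    [[0, 0, 0], [0, 0, 0.02]],
    [[0, 0, 0], [0, 0, 0.02]],
    [[0, 0, 0], [0, 0, 0.02]],
    [[0, 0, 0], [0, 0, 0.02]],
    [[0, 0, 0], [0, 0, 0.02]],
    [[0, 0, 0], [0, 0, 0]],
    [[0, 0, 0.005], [0, 0, 0]],
    [[0, 0, 0.01], [0, 0, 0]],
    [[0, 0, 0.015], [0, 0, 0]],
    [[0, 0, 0.01], [0, 0, 0]]
  ]
}}

```text
time: 38.1
eef_pos: [0.5503, 0.1687, 0.1364]
ee_rot: [0.125, 0.992, 0.001, 0.001]
force: [0.0, -0.2, -0.4]
finger_gap: 0.421
```

```bash
python3 - <<'E'
from h import *
st()
E
```

```text
t 38.1 p [0.5503 0.1687 0.1364] x [-0.969  0.249 -0.002] z [ 0.002  0.002 -1.   ] q [ 9.000e-02  2.820e-01  1.688e+00  2.000e-03  1.169e+00 -2.800e+00] F [ 0.  -0.2 -0.4] T [-0.01 -0.05 -0.  ] gap 0.421
```

Force is about zero after rising 6 mm, so the cap is probably free. I'll lift slowly and look.

{"api": "servo_tool", "payload": {
  "commands": [
    [[0, 0, 0.025], [0, 0, 0]],
    [[0, 0, 0.04], [0, 0, 0]],
    [[0, 0, 0.05], [0, 0, 0]],
    [[0, 0, 0.08], [0, 0, 0]],
    [[0, 0, 0.1], [0, 0, 0]],
    [[0, 0, 0.1], [0, 0, 0]],
    [[0, 0, 0.05], [0, 0, 0]],
    [[0, 0, 0], [0, 0, 0]],
    [[0, 0, 0], [0, 0, 0]],
    [[0, 0, 0], [0, 0, 0]]
  ]
}}

```text
time: 39.1
eef_pos: [0.5489, 0.1688, 0.2236]
ee_rot: [0.125, 0.992, 0.001, -0.001]
force: [0.3, -0.2, -1.1]
finger_gap: 0.416
```

```bash
python3 - <<'E'
from h import *
st()
b=capture("scene");crop("scene",(290,120,440,275),4,"pics/g15.png",b)
a=capture("top");crop("top",(200,130,320,230),6,"pics/g15t.png",a)
E
```

```text
t 39.1 p [0.5489 0.1688 0.2236] x [-0.969  0.249  0.002] z [-0.002  0.002 -1.   ] q [ 9.100e-02  1.870e-01  1.616e+00  2.000e-03  1.340e+00 -2.800e+00] F [ 0.3 -0.2 -1.1] T [-0.02 -0.03  0.04] gap 0.416
```

View pics/g15.png

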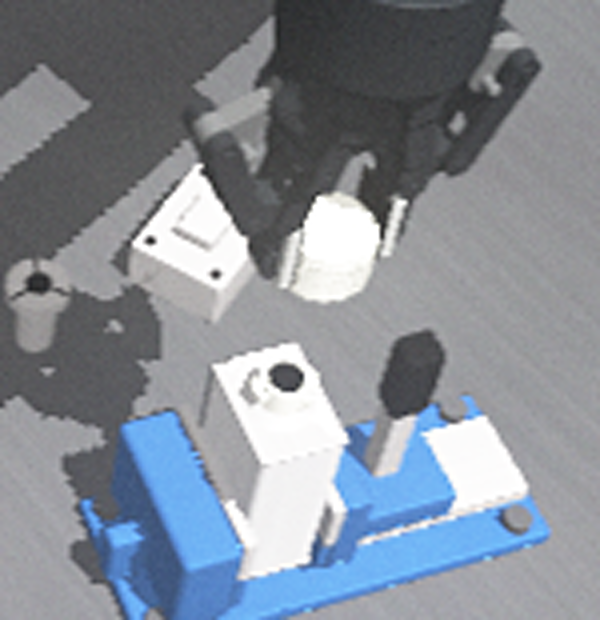

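View pics/g15t.png

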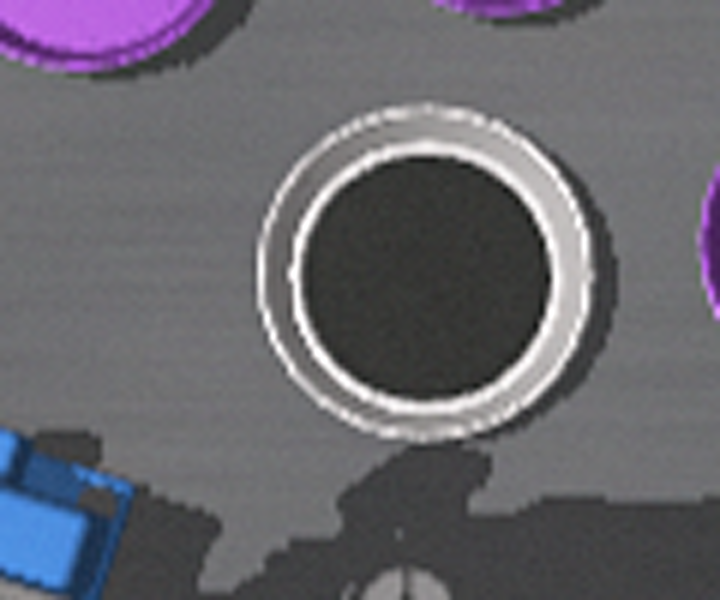

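```bash
python3 - <<'E'
from h import *
def px(p,f,o): return (np.array(p,float)+.5)/f-.5+np.array(o)
print(unproj(px([(425,271.5)],6,(200,130)),.022,"top"),unproj(px([(425,276)],6,(200,130)),.005,"top"))
b=capture("scene");crop("scene",(210,190,290,260),8,"pics/d.png",b)
q=get_state()['joints']
for z in(.22,.1,.007):
    q,e=ik([.677,.003,z],165.6,0,q);print(q.round(2),e)
E
```

```text
[[0.68029181 0.00330615 0.022     ]] [[0.68068246 0.00343856 0.005     ]]
[-0.17  0.41  1.34  0.    1.39 -3.06] 7.791705648740876e-11
[-0.17  0.53  1.42  0.    1.19 -3.06] 1.1102230246251565e-15
[-0.17  0.66  1.45  0.    1.04 -3.06] 5.299963801164154e-09
```

View pics/d.png

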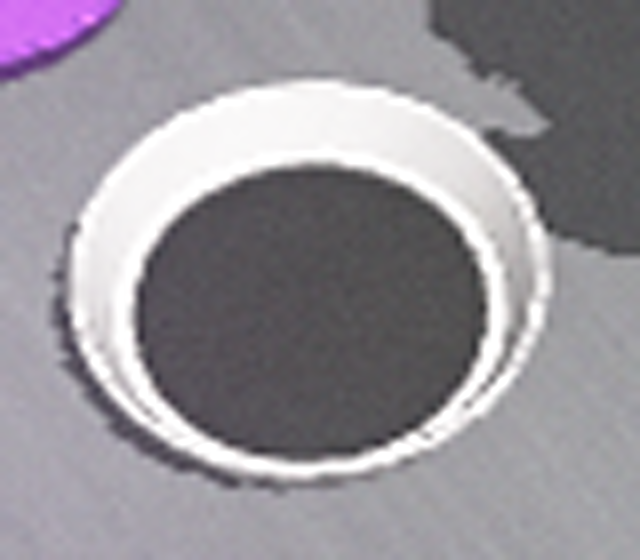

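{"api": "servo_tool", "payload": {
  "commands": [
    [[0.094, -0.118, 0], [0, 0, -0.035]],
    [[0.094, -0.118, 0], [0, 0, -0.035]],
    [[0.094, -0.118, 0], [0, 0, -0.035]],
    [[0.094, -0.118, 0], [0, 0, -0.035]],
    [[0.094, -0.118, 0], [0, 0, -0.035]],
    [[0.094, -0.118, 0], [0, 0, -0.035]],
    [[0.094, -0.118, 0], [0, 0, -0.035]],
    [[0, 0, -0.1], [0, 0, -0.035]],
    [[0, 0, -0.15], [0, 0, -0.035]],
    [[0, 0, -0.15], [0, 0, -0.035]]
  ]
}}

```text
time: 40.25
eef_pos: [0.6815, 0.0032, 0.1438]
ee_rot: [0.627, 0.779, 0.001, 0.001]
force: [0.3, 0.2, -0.8]
finger_gap: 0.414
```

{"api": "servo_tool", "payload": {
  "commands": [
    [[0, 0, -0.1], [0, 0, 0]],
    [[0, 0, -0.1], [0, 0, 0]],
    [[0, 0, -0.08], [0, 0, 0]],
    [[0, 0, -0.08], [0, 0, 0]],
    [[0, 0, -0.06], [0, 0, 0]],
    [[0, 0, -0.06], [0, 0, 0]],
    [[0, 0, -0.04], [0, 0, 0]],
    [[0, 0, 0], [0, 0, 0]],
    [[0, 0, 0], [0, 0, 0]],
    [[0, 0, 0], [0, 0, 0]]
  ]
}}

```text
time: 41.25
eef_pos: [0.6821, 0.0036, 0.042]
ee_rot: [0.625, 0.78, 0.001, 0.001]
force: [-0.0, 0.0, -0.1]
finger_gap: 0.421
```

```bash
python3 - <<'E'
from h import *
st()
b=capture("scene");crop("scene",(190,120,310,260),5,"pics/g16.png",b)
E
```

```text
t 41.25 p [0.6821 0.0036 0.042 ] x [-0.218  0.976 -0.001] z [ 0.004 -0.    -1.   ] q [-1.690e-01  6.130e-01  1.433e+00  1.000e-03  1.093e+00 -1.960e+00] F [-0.   0.  -0.1] T [ 0.03 -0.    0.03] gap 0.421
```

View pics/g16.png

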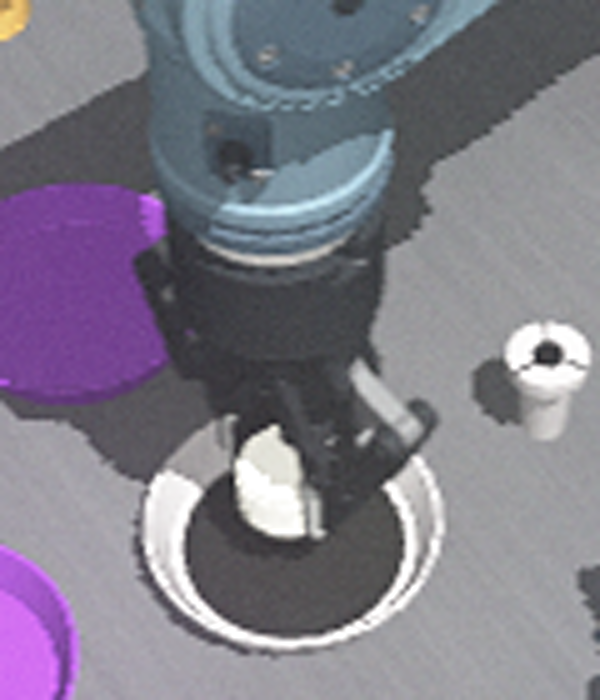

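{"api": "servo_tool", "payload": {
  "commands": [
    [[-0.007, 0, -0.04], [0, 0, 0]],
    [[0, 0, -0.04], [0, 0, 0]],
    [[0, 0, -0.04], [0, 0, 0]],
    [[0, 0, -0.02], [0, 0, 0]],
    [[0, 0, -0.01], [0, 0, 0]],
    [[0, 0, -0.005], [0, 0, 0]],
    [[0, 0, 0], [0, 0, 0]],
    [[0, 0, 0], [0, 0, 0]],
    [[0, 0, 0], [0, 0, 0]],
    [[0, 0, 0], [0, 0, 0]]
  ]
}}

```text
time: 42.3
eef_pos: [0.6801, 0.0037, 0.0103]
ee_rot: [0.625, 0.78, 0.001, 0.001]
force: [0.3, -0.4, -1.0]
finger_gap: 0.417
```

{"api": "servo_tool", "payload": {
  "commands": [
    [[0, 0, -0.0025], [0, 0, 0]],
    [[0, 0, -0.0025], [0, 0, 0]],
    [[0, 0, -0.0025], [0, 0, 0]],
    [[0, 0, 0], [0, 0, 0]],
    [[0, 0, 0], [0, 0, 0]],
    [[0, 0, 0], [0, 0, 0]],
    [[0, 0, 0], [0, 0, 0]],
    [[0, 0, 0], [0, 0, 0]],
    [[0, 0, 0], [0, 0, 0]],
    [[0, 0, 0], [0, 0, 0]]
  ]
}}

```text
time: 43.3
eef_pos: [0.6799, 0.0037, 0.0085]
ee_rot: [0.625, 0.78, 0.001, 0.001]
force: [0.6, 0.3, -0.8]
finger_gap: 0.418
```

```bash
python3 - <<'E'
from h import *
st()
b=capture("scene");crop("scene",(190,120,310,260),5,"pics/g17.png",b)
E
```

```text
t 43.3 p [0.6799 0.0037 0.0085] x [-0.218  0.976 -0.   ] z [ 0.002  0.    -1.   ] q [-1.690e-01  6.570e-01  1.442e+00  1.000e-03  1.041e+00 -1.960e+00] F [ 0.6  0.3 -0.8] T [-0.03  0.05 -0.07] gap 0.418
```

View pics/g17.png

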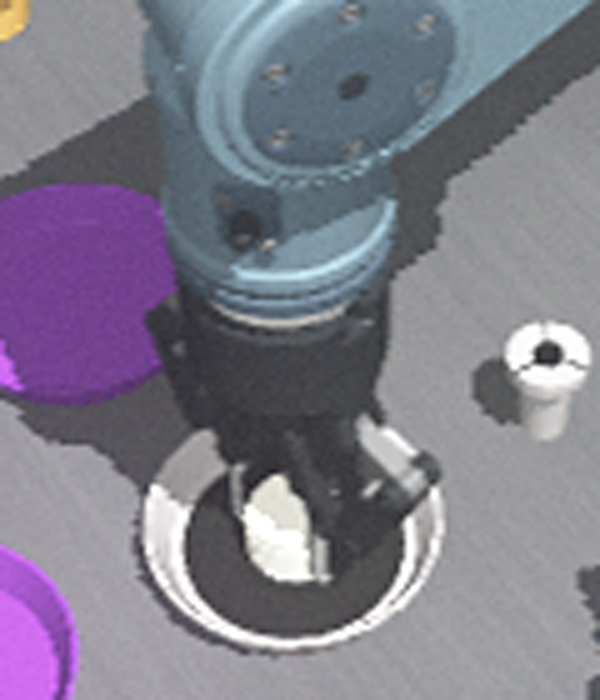

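{"api": "servo_tool", "payload": {
  "commands": [
    [[0, 0, -0.0025], [0, 0, 0]],
    [[0, 0, -0.0025], [0, 0, 0]],
    [[0, 0, -0.0025], [0, 0, 0]],
    [[0, 0, 0], [0, 0, 0]],
    [[0, 0, 0], [0, 0, 0]],
    [[0, 0, 0], [0, 0, 0]],
    [[0, 0, 0], [0, 0, 0]],
    [[0, 0, 0], [0, 0, 0]],
    [[0, 0, 0], [0, 0, 0]],
    [[0, 0, 0], [0, 0, 0]]
  ]
}}

```text
time: 44.35
eef_pos: [0.68, 0.0037, 0.0075]
ee_rot: [0.625, 0.781, 0.001, 0.001]
force: [-3.6, 0.6, 5.0]
finger_gap: 0.416
```

{"api": "servo_tool", "payload": {
  "commands": [
    [[0, 0, -0.0025], [0, 0, 0]],
    [[0, 0, -0.0025], [0, 0, 0]],
    [[0, 0, 0], [0, 0, 0]],
    [[0, 0, 0], [0, 0, 0]],
    [[0, 0, 0], [0, 0, 0]],
    [[0, 0, 0], [0, 0, 0]],
    [[0, 0, 0], [0, 0, 0]],
    [[0, 0, 0], [0, 0, 0]],
    [[0, 0, 0], [0, 0, 0]],
    [[0, 0, 0], [0, 0, 0]]
  ]
}}

```text
time: 45.35
eef_pos: [0.68, 0.0037, 0.0075]
ee_rot: [0.625, 0.781, 0.001, 0.001]
force: [-6.3, 0.4, 12.1]
finger_gap: 0.417
```

{"api": "servo_tool", "payload": {
  "commands": [
    [[0, 0, 0.0025], [0, 0, 0]],
    [[0, 0, 0], [0, 0, 0]],
    [[0, 0, 0], [0, 0, 0]],
    [[0, 0, 0], [0, 0, 0]],
    [[0, 0, 0], [0, 0, 0]],
    [[0, 0, 0], [0, 0, 0]],
    [[0, 0, 0.02], [0, 0, 0]],
    [[0, 0, 0.05], [0, 0, 0]],
    [[0, 0, 0.1], [0, 0, 0]],
    [[0, 0, 0.15], [0, 0, 0]]
  ],
  "claw": 0.42
}}

```text
time: 46.35
eef_pos: [0.6786, 0.0039, 0.0701]
ee_rot: [0.625, 0.78, -0.0, -0.001]
force: [0.5, 0.5, -0.4]
finger_gap: 0.583
```

{"api": "servo_tool", "payload": {
  "commands": [
    [[0, 0, 0.2], [0, 0, 0]],
    [[0, 0, 0.2], [0, 0, 0]],
    [[0, 0, 0.2], [0, 0, 0]],
    [[-0.1, -0.15, 0.1], [0, 0, 0]],
    [[-0.1, -0.2, 0], [0, 0, 0]],
    [[-0.1, -0.2, 0], [0, 0, 0]],
    [[-0.1, -0.2, 0], [0, 0, 0]],
    [[-0.1, -0.15, 0], [0, 0, 0]],
    [[0, 0, 0], [0, 0, 0]],
    [[0, 0, 0], [0, 0, 0]]
  ]
}}

```text
time: 47.35
eef_pos: [0.5799, -0.177, 0.2115]
ee_rot: [0.626, 0.78, 0.001, 0.001]
force: [-0.1, 0.8, -0.1]
finger_gap: 0.582
```

```bash
python3 - <<'E'
from h import *
st()
cv2.imwrite("pics/f_s.png",capture("scene")[:,:,::-1]);cv2.imwrite("pics/f_t.png",capture("top")[:,:,::-1])
E
```

```text
t 47.35 p [ 0.5799 -0.177   0.2115] x [-0.216  0.976 -0.001] z [ 0.003 -0.    -1.   ] q [-4.930e-01  2.640e-01  1.548e+00  2.000e-03  1.327e+00 -2.282e+00] F [-0.1  0.8 -0.1] T [0.09 0.02 0.03] gap 0.582
```

View pics/f_s.png

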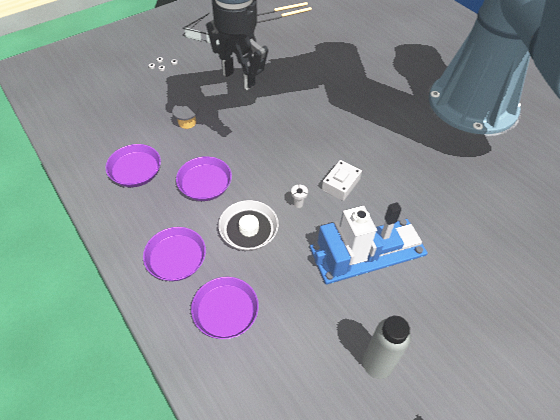

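View pics/f_t.png

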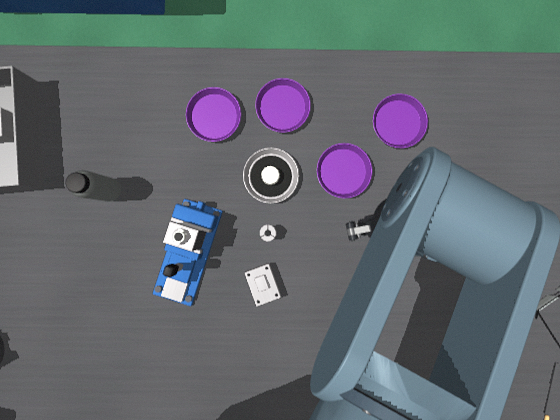

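```bash
python3 - <<'E'
import cv2
a=cv2.imread("pics/f_s.png")[185:290,300:440];cv2.imwrite("pics/f_c.png",cv2.resize(a,None,fx=5,fy=5,interpolation=cv2.INTER_CUBIC))
E
```

```text
(no output)
```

View pics/f_c.png

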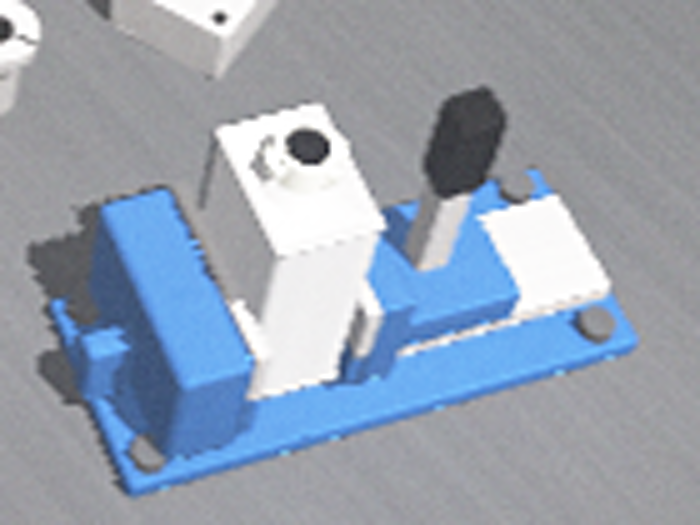

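```bash
python3 -c "
from rig import workorder,get_state
print(get_state()['time'],workorder.close_job())"
```

```text
the job is handed in; nothing more can be done
47.45 None
```

The job is done and handed in at 47.5 s of the 72 s allowed; no verdict was reported.

- **Tin:** I stood it up on the bench and let it go. It was seen standing by itself before I moved it to the vice.
- **Clamping:** I set the tin on the vice bed and pushed the sliding jaw until it stopped moving, with the force rising to about 27 N.
- **Cap:** I pressed it and turned it anticlockwise about 93° in all, then lifted it off with almost no force. It touched the dish floor before I released it.

**Press force:** it read 16 N at the start, slipped to about 11 N after the first 22° of turn, and I pressed back to 14–16 N before going on. I turned a further 71° from there.

**Last checks:** the final pictures show the open tin still upright between the jaws, where it was when clamped. The cap is sitting in the steel dish. The bystanders and purple dishes look unmoved, and the arm is clear of everything. I judged all of this by eye from the pictures; none of the checks failed or disagreed.

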